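# Load the strainer screen in the wash cassette and turn it lid-down

## Task

The mesh strainer screen is due for washing: draw it up out of the strainer box (it stands taller than the two plain baffles, which stay where they are), lay it flat in the open wash cassette and shut the lid until its spring clips snap over. Then turn the whole cassette over and lay it, without letting it fall, flat and lid side down in the middle of the perforated drip tray. Do not disturb the jars and other things standing about.

Things in the scene. Friction and masses are not known exactly. Their poses are not given: they have to be found in the camera images.
- screen_mid (a point): centre of the strainer screen: a flat steel frame filled with wire mesh, 120 mm wide (y), 90 mm high (z), 4 mm thick (x), about 140 g. At the start it stands in one of the strainer box's three slots, z up, lower edge 4 mm and upper edge 94 mm over the table, 20 mm higher than the baffles in the other two slots.
- strainer: strainer box: fixed, open, empty steel box 152 mm (x) by 134 mm (y), rim 62 mm over the table; origin at its centre, on the table. Plates stand across its x in three slots 48 mm apart, at x = -48, 0, +48 mm. Each slot is 7 mm wide, with 3 mm to spare at each end of a plate; plates slide freely straight up and are clear of the box after 58 mm. Outlet spout at +x.
- baffle_a: a plain steel baffle plate 120 mm wide (y), 70 mm high (z), 4 mm thick (x), in another slot of the box, top 74 mm over the table; origin in the middle of its lower edge
- baffle_b: a second, equal baffle plate, in the third slot
- cassette_mid (a point): the wash cassette, a loose hinged clamshell of steel bars, open, 0.6 kg. Shut it is 106 mm (x) by 138 mm (y, without handle) by 44 mm thick (z). The point is the centre of the shut cassette, 22 mm above its underside. z points up at the start, -x to its front (handle, clips), +x to the hinge. The tray below the lid stands on 12 mm runners; 4 mm walls end 28 mm above the underside.
- floor_mid (a point): middle of the tray's inner floor of bars, 16 mm above the cassette's underside, where the screen is to lie, its 120 mm along the cassette's y. The space is 98 mm (x) by 130 mm (y) inside walls that stand 12 mm above this floor: 4 mm to spare at each side in x, 5 mm in y. Axes as the cassette's.
- hinge_mid (a point): middle of the lid's hinge axis, which runs along the cassette's y, 56 mm from the cassette's centre towards +x, 28 mm above its underside. The hinge barrels reach 4 mm further out than this axis; the feet (runners) of tray and lid end 6 mm short of it. Axes as the cassette's.
- handle_bar (a point): centre of the handle: a round steel bar 8 mm thick, 70 mm long along the cassette's y, 93 mm from the cassette's centre towards -x, 22 mm above the underside (22 mm above whatever it lies on, either way up). 36 mm free between bar and front wall. Pinched, the bar rolls in the fingers and may creep some mm down them, so the cassette can hang from it hinge edge down. Axes as the cassette's.
- lid (a joint): opening angle of the lid: 0 shut and clipped, about 0.1 where it meets the two spring clips of the front wall (at y = +-54 mm), 1.9 to 2.1 at the start (leaning back past upright; stop at 2.15). The hinge is stiff: the lid stays where it is left; 1.5 N at its edge moves it. The clips need no handling: pressed right down with 10 to 20 N on the thumb plate the lid snaps under them and stays shut.
- lid_front (a point): middle of the thumb plate, 18 x 40 mm, on the outer face of the lid at its free edge, 100 mm from the hinge axis; the lid ends 109 mm from the axis. Shut, it is 34 mm above the underside. z is the lid's outward normal, -x points to its free edge. The lid is 4 mm thick; two runners along x at y = +-45 mm stand 10 mm above the thumb plate and are the cassette's feet when it lies upside down.
- tray_top (a point): centre of the top of the drip tray, a fixed low steel tray with a flat perforated top, 240 mm (its x) by 260 mm (its y), 25 mm high
- jar_a: full honey jar with gold lid, 66 mm across, 95 mm high, standing loose; leave alone
- jar_b: another such jar; leave alone
- jar_c: smaller honey jar, 56 mm across, 75 mm high; leave alone
- label_roll: roll of labels lying flat, 90 mm across, 38 mm high; leave alone
- cap_stack: two stacked gold jar caps, 68 mm across, 28 mm high; leave alone
- scraper: white-handled scraper, 200 mm long, lying flat; leave alone
- brush: white brush, 180 mm long, lying flat; leave alone
Mind the look-alikes: they are no part of the job. Leave any red look-alike of the part that bears screen_mid alone.

How it is judged:
On the way, in this order (a step that is already met when the one before it is completed fails the run):
1. the screen lies flat inside the tray of the cassette (z of screen_mid in the frame of cassette_mid between -0.01 and 0.003 m and x of screen_mid in the frame of cassette_mid between -0.012 and 0.012 m and y of screen_mid in the frame of cassette_mid between -0.012 and 0.012 m and angle between the x axis of screen_mid and the z axis of cassette_mid, either way round below 0.08 rad), for 0.2 s.
2. the lid is shut and clipped, while the cassette still stands right way up (value of joint lid below 0.025 rad and angle between cassette_mid's own z axis and vertical below 0.4 rad), for 0.2 s.
3. the shut cassette lies upside down on the drip tray (value of joint lid below 0.025 rad and angle between cassette_mid's own z axis and vertical above 3.04 rad and z of cassette_mid in the frame of tray_top below 0.028 m), for 0.2 s.
At the end, for the whole second after the job is handed in: The screen lies inside the cassette, the lid is shut and clipped (under 0.025 rad), and the cassette lies upside down, flat (within 0.06 rad) on the drip tray, its centre within 50 mm of the tray's middle along each side of the tray, at rest (z of screen_mid in the frame of cassette_mid between -0.01 and 0.01 m and x of screen_mid in the frame of cassette_mid between -0.012 and 0.012 m and y of screen_mid in the frame of cassette_mid between -0.012 and 0.012 m and angle between the x axis of screen_mid and the z axis of cassette_mid, either way round below 0.12 rad and value of joint lid below 0.025 rad and angle between cassette_mid's own z axis and vertical above 3.08 rad and z of cassette_mid in the frame of tray_top between 0.017 and 0.027 m and x of cassette_mid in the frame of tray_top between -0.05 and 0.05 m and y of cassette_mid in the frame of tray_top between -0.05 and 0.05 m and linear speed of cassette below 0.02 m/s); the robot touches nothing.
It fails at once if the cassette is let fall (linear speed of cassette above 0.6 m/s and contact force between the fingers and cassette below 0.1 N).
It fails at once if a baffle is drawn out or shifted by more than 25 mm (distance of any of baffle_a, baffle_b from where it was at the start of the episode above 0.025 m).
It fails at once if a jar, the label roll, the caps, the scraper or the brush is pushed by more than 30 mm (distance of any of jar_a, jar_b, jar_c, label_roll, cap_stack, scraper, brush from where it was at the start of the episode above 0.03 m).
It also fails if it takes over 72 s, if anything falls off the work surface, if the arm or the gripper's body presses on something with over 40 N, if the wrist force passes 120 N, or if a joint passes its speed limit or range.

## Robot

A 6-joint arm with a two-finger parallel gripper is mounted at the origin on the work surface. World frame = base frame: x ahead of the robot, y to its left, z up, the work surface at z = 0. Lengths are in m, angles in rad, forces in N, time in s.
With the tool pointing down it reaches from about 0.35 to 0.85 m from the base axis. Payload 8.1 kg.
Tool frame: the origin (TCP) lies on the mounting face of the last link; the fingertips stand 186 mm ahead of it and the grasp point (between the pads) lies 167 mm ahead of it; z points along the fingers, y is the line along which they close (so a half turn about z gives the same grasp; the last joint's range is limited). The gripper opens to 93 mm and grips with 3 to 60 N. Pads are 15 mm wide; open, the fingers measure 128 mm over their backs; the gripper's body (75 mm by 188 mm) begins 65 mm behind the grasp point.
Start: joints at [-1.395, 0.13, 1.488, -0, 1.523, -0.085], TCP at [0.155, -0.58, 0.405] pointing down, gripper open.
Joint ranges: [-2.96, 2.96], [-0.89, 2.26], [0.02, 2.5], [-1.34, 4.48], [0, 2.73], [-2.66, 2.66]. Speed limits (rad/s): [2.39, 2.39, 2.79, 3.14, 3.14, 3.14].

## Interface

Orientations are given as a rotation vector (axis times angle).
In Python, from plant import read_state, read_camera, camera_params, close_job gives the robot as it stands. The module is installed in compiled form; this text tells all that it offers.
- The arm moves only by the tool servo_tool, never from a script. Its argument "increments" is a list of rows, each an object with "slide": the shift along the tool's x, y, z in mm, a list of three; "dr": the turn, a rotation vector about the tool's x, y, z in rad, a list of three; "jaw": the closure, from 0 (fully open) to 1 (shut). In form: [{"slide": [x, y, z], "dr": [ax, ay, az], "jaw": jaw}, ...]. A call has 1 to 20 rows; each row is the pose to reach, as a shift and turn from the pose commanded when the call began, along the tool's axes at that moment; what a row does not reach only later rows make up. A row lasts 1/10 s, in which the tool goes at most 50 mm and 8.59 degrees, less where a joint would pass 70% of its speed; a pose out of reach is approached as far as the arm can. A call with a gripper value outside its range is refused whole. The fingers move at their own pace and stop on an object; "force" is the grip in N (left out, the last holds). Time passes only in rows, so rows that repeat a pose let the fingers close. It gives the time, the measured TCP pose, the force, the opening and the grip force at its end, in the units of the state.
- read_state(): the state, without advancing time (a new reading comes with each control period).
- read_camera(name): name is "scene" or "top" or "wrist"; returns (picture, depth): 400x640x3 uint8, red, green, blue; 400x640 float32, m along the optical axis (not along the pixel's ray), 0 where there is no reading.
- camera_params(name): a dict with "fx", "fy", "cx", "cy" (pixels), "k1" (the pictures are not rectified: a ray, as slopes to the right and down, at radius r is drawn at 1 + k1 r^2 times it, then the intrinsics apply), "rvec" (rotation vector, rad) and "tvec" (3), from world to camera coordinates, as OpenCV has them. Camera axes: x right, y down, z forward; pixel columns grow to the right and rows downward; lengths in m; the calibration is good to about 2 mm. A picture is of the moment at which its call begins: read the wrist's pose just before it. camera_params takes no time and is no camera call; for the wrist camera it gives the pose at the moment of the call.
- close_job(): hands the job in; it is judged then, once.
The state is a dict: "t": time; "q": joint angles; "dq": joint speeds; "joint_torque": joint torques, N m; "tool_pos": TCP position; "orientation": TCP orientation; "force": force on the tool from outside, world axes, zero at the start; "wrist_torque": the same for the moment, N m; "opening": finger opening in m; "gripper_force": force on a finger pad.
Only numpy, scipy, OpenCV 4.12 (cv2) and the standard library are available. Lean on these libraries where they do the work, as an engineer would, in place of code of your own. Each camera call takes 0.05 s, during which the arm holds its last target. There are 200 camera calls.

## Working session

There is one attempt and no reset: what is moved stays moved. The work goes in short steps, Python scripts to look and compute and a tool call to move; the robot and the scene stay as the last step left them, time stands still between calls to the robot, and variables do not carry over. Pictures are saved under pics/ and viewed, at most 10 in all, crops included, and the job is handed in when it is done.

Besides the shell and the picture viewer there is one more tool, called by a JSON object that holds its "api" and its "payload". servo_tool: Moves the arm, as the interface text tells. Its arguments: {"type":"object","properties":{"increments":{"type":"array"},"force":{"type":"number"}},"required":["increments"]}

```bash
ls; mkdir -p pics
cat > h.py <<'E'
import numpy as np, cv2
from scipy.spatial.transform import Rotation as R
from plant import *
def cam(n):
    p=camera_params(n); im,d=read_camera(n); return p,im,d
def ray(p,u,v):
    x=(np.asarray(u,float)-p['cx'])/p['fx']; y=(np.asarray(v,float)-p['cy'])/p['fy']
    a,b=x.copy(),y.copy()
    for _ in range(8):
        s=1+p['k1']*(a*a+b*b); a,b=x/s,y/s
    return np.stack([a,b,np.ones_like(a)],-1)
def ext(p):
    M=R.from_rotvec(np.ravel(p['rvec'])).as_matrix(); t=np.ravel(p['tvec']); return M,-M.T@t
def onplane(p,u,v,z):
    M,c=ext(p); r=ray(p,u,v)@M; return c+r*((z-c[2])/r[...,2])[...,None]
def cloud(p,d):
    M,c=ext(p); v,u=np.mgrid[:d.shape[0],:d.shape[1]]
    return (ray(p,u,v)*d[...,None])@M+c
def proj(p,P):
    M,c=ext(p); q=(np.atleast_2d(P)-c)@M.T; x=q[:,:2]/q[:,2:]; s=1+p['k1']*(x**2).sum(1,keepdims=True)
    return x*s*[p['fx'],p['fy']]+[p['cx'],p['cy']]
def save(n,im): cv2.imwrite(n,im[...,::-1])
E
python3 - <<'E'
from h import *
for n in('scene','top'):
    p,im,d=cam(n); save(f'pics/{n}0.png',im); np.savez(f'{n}0.npz',im=im,d=d); print(n,{k:np.round(v,3).tolist() for k,v in p.items()},ext(p)[1], (d>0).mean())
s=read_state(); print(s)
E
```

```text
pics
scene {'fx': 441.367, 'fy': 441.367, 'cx': 324.447, 'cy': 198.519, 'k1': -0.007, 'rvec': [2.125, 0.86, -0.432], 'tvec': [-0.365, -0.182, 1.485]} [ 1.15859978 -0.6346324   0.7911615 ] 0.9948125
top {'fx': 477.311, 'fy': 477.311, 'cx': 317.645, 'cy': 202.466, 'k1': -0.083, 'rvec': [2.187, -2.131, 0.085], 'tvec': [-0.007, 0.526, 1.195]} [ 0.40350284 -0.02228643  1.2413839 ] 0.99611328125
{'t': 0.1, 'q': array([-1.39537128e+00,  1.31077862e-01,  1.48918165e+00, -1.81063968e-05,
        1.52298562e+00, -8.54104584e-02]), 'dq': array([-0.00064877, -0.00211059, -0.0015443 , -0.00013182,  0.00069209,
        0.00021069]), 'joint_torque': array([ 1.71674659e-03, -5.61342967e+01, -4.93094552e+01,  7.70230824e-02,
        2.90569203e-02, -8.58701560e-05]), 'tool_pos': array([ 0.15470858, -0.57949676,  0.40379055]), 'orientation': array([-3.11327700e+00, -4.08345754e-01,  1.45088838e-04]), 'force': array([-0.14518232,  0.23539066, -0.13505928]), 'wrist_torque': array([-0.01056485, -0.03363295,  0.01091161]), 'gripper_force': 0.0, 'opening': 0.09283491098735652}
```

View pics/top0.png

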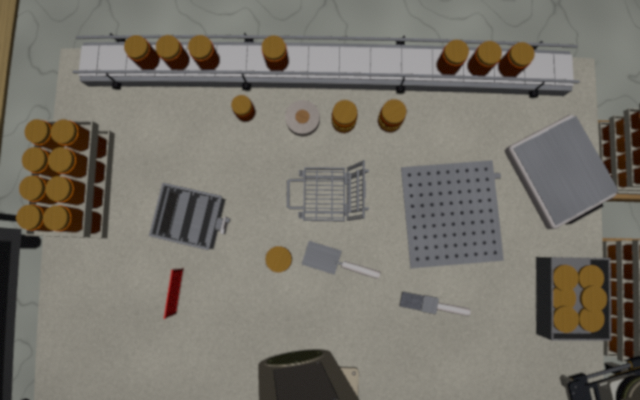

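View pics/scene0.png

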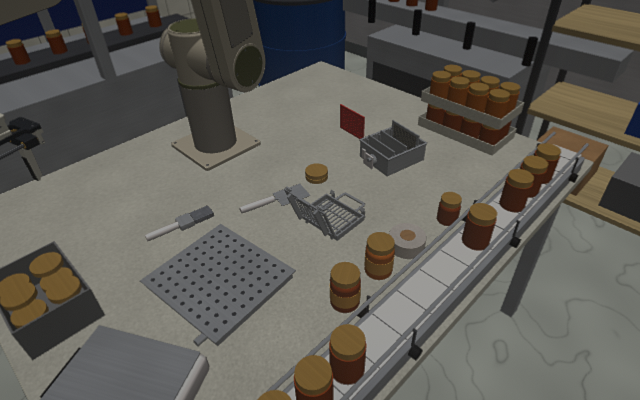

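The top view shows the strainer box at (188,216), with three plates. The red look-alike stands at (174,293), the open cassette at (330,193) with its handle to the left, the drip tray at (452,214), the caps at (278,259) and the scraper at (340,262). Screen candidates are the plates near (170,213), (183,215) and (200,218), plus the red one, which is excluded. I'll choose by height.

Run:
```python
from h import *
p=camera_params('top'); z=np.load('top0.npz'); im,d=z['im'],z['d']; P=cloud(p,d)
print('table z',np.median(P[300:350,100:160,2]))
H=P[...,2]
c=im[175:255,145:235]; a=cv2.resize(c,None,fx=6,fy=6,interpolation=cv2.INTER_CUBIC)
hc=np.clip(H[175:255,145:235]/0.1*255,0,255).astype(np.uint8)
hm=cv2.applyColorMap(cv2.resize(hc,None,fx=2.8,fy=2.8,interpolation=0),cv2.COLORMAP_JET)[...,::-1]
c2=cv2.resize(im[150:230,280:375],None,fx=2.6,fy=2.6,interpolation=cv2.INTER_CUBIC)
can=np.zeros((500,800,3),np.uint8); can[:480,:540]=a[:480,:540]; can[:hm.shape[0],545:545+hm.shape[1]]=hm[:,:255]; can[240:240+c2.shape[0],545:545+c2.shape[1]]=c2
save('pics/crop1.png',can)
def reg(u0,v0,u1,v1,lo,hi):
    m=np.zeros(H.shape,bool); m[v0:v1,u0:u1]=1; m&=(H>lo)&(H<hi); q=P[m]
    r=cv2.minAreaRect((q[:,:2]*1000).astype(np.float32)); return len(q),np.round(q.mean(0),4),r
for lo,hi in((.045,.068),(.068,.082),(.084,.12)): print('str',lo,reg(145,175,235,255,lo,hi))
print('tray',reg(390,150,512,275,.015,.04))
print('cas',reg(280,150,375,230,.008,.035)); print('lid',reg(280,150,375,230,.04,.2))
for n,b in dict(cap=(260,240,296,275),jarc=(225,90,258,125),roll=(282,98,322,138),jara=(328,95,362,135),jarb=(375,95,412,135),scr=(298,236,385,282)).items(): 
    k=reg(*b,.008,.12); print(n,k, reg(*b,k[1][2],.12)[1])
```

```text
table z 0.00025940186176498514
str 0.045 (1259, array([0.48  , 0.3377, 0.0594]), ((477.7348937988281, 322.7378845214844), (187.17904663085938, 141.40357971191406), 78.54912567138672))
str 0.068 (368, array([0.4799, 0.3331, 0.0733]), ((480.5091857910156, 335.6801452636719), (156.1526336669922, 138.72674560546875), 78.5380859375))
str 0.084 (130, array([0.4888, 0.3841, 0.0928]), ((489.1895446777344, 384.31390380859375), (7.62130069732666, 120.7739028930664), 79.73941802978516))
tray (9492, array([ 0.5076, -0.3381,  0.0252]), ((520.698486328125, -361.10260009765625), (283.7415466308594, 290.3976135253906), 5.961263656616211))
cas (1411, array([ 0.5512, -0.0013,  0.0206]), ((553.6946411132812, -0.37915802001953125), (182.8817138671875, 169.46749877929688), 62.9227294921875))
lid (743, array([ 0.5517, -0.0873,  0.0972]), ((550.3292846679688, -29.605010986328125), (138.6756134033203, 169.52755737304688), 0.596926212310791))
cap (573, array([0.3798, 0.1032, 0.0281]), ((379.7087707519531, 103.18974304199219), (65.78211212158203, 66.7364730834961), 2.193493604660034)) [0.3799 0.1027 0.0301]
j
[... 162 characters left out ...]
0747]
roll (1003, array([0.7456, 0.0526, 0.037 ]), ((748.2225952148438, 53.33074188232422), (90.30299377441406, 88.6975326538086), 25.840030670166016)) [0.7488 0.0534 0.0396]
jara (722, array([ 0.7396, -0.0545,  0.0819]), ((745.8138427734375, -54.94731140136719), (63.54926681518555, 64.29462432861328), 29.001848220825195)) [ 0.7466 -0.0553  0.0951]
jarb (731, array([ 0.7442, -0.1738,  0.0806]), ((749.84814453125, -176.00823974609375), (61.702964782714844, 64.36485290527344), 11.851631164550781)) [ 0.7508 -0.1771  0.0949]
scr (321, array([ 0.3609, -0.1001,  0.0169]), ((389.7648620605469, -49.73059844970703), (210.28309631347656, 101.57610321044922), 89.290771484375)) [ 0.3575 -0.1096  0.02  ]
```

View pics/crop1.png

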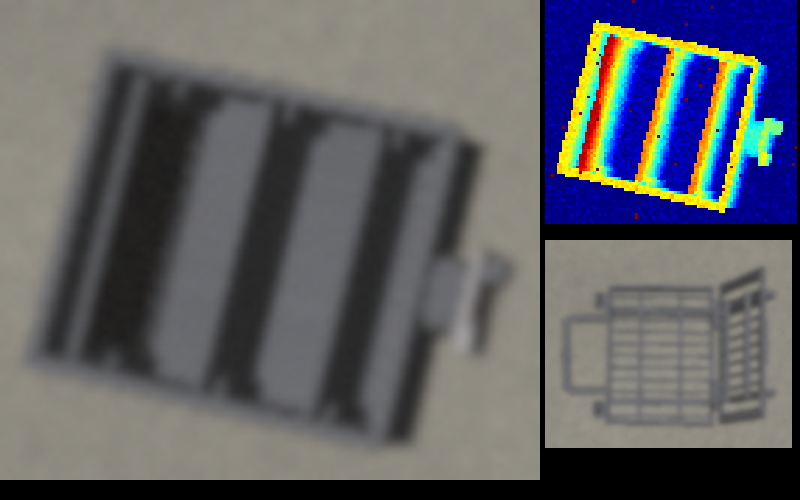

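The crop shows the box's leftmost plate, furthest from the spout, as the tall one: z is 0.093 against 0.073 for the other two. It is also the mesh one, so it is the screen. Next I'll fit the lines more finely and plan the approach.

```bash
cat >> h.py <<'E'
def fit(q):
    m=q.mean(0); u,s,vt=np.linalg.svd(q-m,full_matrices=False); return m,vt[0]
def ang(v): return np.degrees(np.arctan2(v[1],v[0]))
def tool(): 
    s=read_state(); return np.array(s['tool_pos']),R.from_rotvec(s['orientation'])
def axes(zdir,ydir):
    z=np.array(zdir,float); z/=np.linalg.norm(z); y=np.array(ydir,float); y-=z*(y@z); y/=np.linalg.norm(y)
    return R.from_matrix(np.stack([np.cross(y,z),y,z],1))
def go(G,Rt,off=.167,base=None):
    """increment for grasp point (off ahead of TCP) at G with orientation Rt"""
    p,r=base or tool(); T=np.asarray(G)-Rt.as_matrix()[:,2]*off
    return np.round(1000*r.inv().apply(T-p),1).tolist(),np.round((r.inv()*Rt).as_rotvec(),4).tolist()
E
python3 - <<'E'
from h import *
p=camera_params('top'); z=np.load('top0.npz'); im,d=z['im'],z['d']; P=cloud(p,d); H=P[...,2]
def pts(u0,v0,u1,v1,lo,hi):
    m=np.zeros(H.shape,bool); m[v0:v1,u0:u1]=1; m&=(H>lo)&(H<hi); return P[m]
q=pts(145,175,235,255,.088,.1); m,v=fit(q[:,:2]); s=(q[:,:2]-m)@v; print('screen',m,ang(v),s.min(),s.max(), m+v*(s.min()+s.max())/2)
q=pts(280,160,296,225,.012,.035); m,v=fit(q[:,:2]); print('handle?',len(q),m,ang(v)); s=(q[:,:2]-m)@v; print(s.min(),s.max(),q[:,:2].min(0),q[:,:2].max(0))
q=pts(298,160,350,228,.02,.034); print('cass',len(q),q[:,:2].min(0),q[:,:2].max(0),cv2.minAreaRect((q[:,:2]*1000).astype(np.float32)))
q=pts(340,155,375,228,.11,.16); m,v=fit(q[:,:2]); s=(q[:,:2]-m)@v; print('lid top',len(q),m,ang(v),s.min(),s.max(),q[:,2].max())
q=pts(396,155,508,275,.02,.03); q=q[(np.abs(q[:,:2]-np.median(q[:,:2],0))<.2).all(1)]; print('tray',cv2.minAreaRect((q[:,:2]*1000).astype(np.float32)))
# by colour edges: tray corners seen at
print(onplane(p,np.array([402,492,502,411.]),np.array([168,161,260,267.]),.025))
t,r=tool(); print(r.as_matrix().round(3))
E
```

```text
screen [0.48836885 0.38426036] 170.01146848522095 -0.06119263332357251 0.05958197694119156 [0.48916197 0.38412067]
handle? 123 [0.54568283 0.08082027] -178.4094328255473
-0.040002498538456305 0.035498263032244896 [0.51035759 0.06390115] [0.58595394 0.08818026]
cass 474 [ 0.48034574 -0.07158519] [0.61986169 0.0589745 ] ((550.32470703125, -6.216041564941406), (138.1197509765625, 128.74044799804688), 1.2668554782867432)
lid top 288 [ 0.55138533 -0.10106217] -179.26762616884994 -0.0690304366747289 0.06951616708631377 0.14217686663571505
tray ((513.7356567382812, -357.31512451171875), (270.6778869628906, 281.4172058105469), 5.961263656616211)
[[ 0.62129983 -0.20875108  0.025     ]
 [ 0.64604839 -0.44329288  0.025     ]
 [ 0.39113075 -0.46690804  0.025     ]
 [ 0.36845786 -0.23415564  0.025     ]]
[[ 0.966  0.258 -0.   ]
 [ 0.258 -0.966  0.002]
 [ 0.    -0.002 -1.   ]]
```

Run:
```python
from h import *
a=np.radians(-10)
n=[np.sin(a),-np.cos(a),0]
print(go([.45,-.1,.24],axes([0,0,-1],[0.05,-1,0])))
print(go([.4892,.3841,.18],axes([0,0,-1],n)))
```

```text
([409.0, -387.1, -2.5], [-0.0017, 0.0001, 0.2109])
([571.7, -844.6, 58.3], [-0.0016, 0.0002, 0.4354])
```

{"api": "servo_tool", "payload": {"increments": [{"slide": [409, -387, -2], "dr": [0, 0, 0.21], "jaw": 0.68}, {"slide": [409, -387, -2], "dr": [0, 0, 0.21], "jaw": 0.68}, {"slide": [409, -387, -2], "dr": [0, 0, 0.21], "jaw": 0.68}, {"slide": [409, -387, -2], "dr": [0, 0, 0.21], "jaw": 0.68}, {"slide": [409, -387, -2], "dr": [0, 0, 0.21], "jaw": 0.68}, {"slide": [409, -387, -2], "dr": [0, 0, 0.21], "jaw": 0.68}, {"slide": [409, -387, -2], "dr": [0, 0, 0.21], "jaw": 0.68}, {"slide": [409, -387, -2], "dr": [0, 0, 0.21], "jaw": 0.68}, {"slide": [409, -387, -2], "dr": [0, 0, 0.21], "jaw": 0.68}, {"slide": [409, -387, -2], "dr": [0, 0, 0.21], "jaw": 0.68}, {"slide": [572, -845, 40], "dr": [0, 0, 0.435], "jaw": 0.68}, {"slide": [572, -845, 40], "dr": [0, 0, 0.435], "jaw": 0.68}, {"slide": [572, -845, 40], "dr": [0, 0, 0.435], "jaw": 0.68}, {"slide": [572, -845, 40], "dr": [0, 0, 0.435], "jaw": 0.68}, {"slide": [572, -845, 40], "dr": [0, 0, 0.435], "jaw": 0.68}, {"slide": [572, -845, 40], "dr": [0, 0, 0.435], "jaw": 0.68}, {"slide": [572, -845, 40], "dr": [0, 0, 0.435], "jaw": 0.68}, {"slide": [572, -845, 40], "dr": [0, 0, 0.435], "jaw": 0.68}, {"slide": [572, -845, 40], "dr": [0, 0, 0.435], "jaw": 0.68}, {"slide": [572, -845, 40], "dr": [0, 0, 0.435], "jaw": 0.68}]}}

```text
t: 2.1
tool_pos: [0.4822, 0.3347, 0.3681]
orientation: [3.129, -0.273, -0.001]
force: [1.0, -0.1, 0.0]
opening: 0.0297
gripper_force: 0.0
```

{"api": "servo_tool", "payload": {"increments": [{"slide": [0, 0, 0], "dr": [0, 0, 0], "jaw": 0.68}, {"slide": [0, 0, 0], "dr": [0, 0, 0], "jaw": 0.68}]}}

```text
t: 2.3
tool_pos: [0.4821, 0.3334, 0.3673]
orientation: [3.128, -0.269, -0.003]
force: [0.2, -0.9, -0.7]
opening: 0.0296
gripper_force: 0.0
```

Run:
```python
from h import *
s=read_state(); print(s['t'],s['tool_pos'],s['opening'],s['q'].round(2),s['force'])
p,im,d=cam('wrist'); P=cloud(p,d); save('pics/w1.png',im); H=P[...,2]
t,r=tool(); g=t+r.as_matrix()[:,2]*.167; print('grasp pt',g, r.as_matrix()[:,1].round(3),ext(p)[1])
m=(H>.086)&(H<.1)&(np.hypot(P[...,0]-.489,P[...,1]-.384)<.075)&(d>0)
q=P[m]; m0,v=fit(q[:,:2]); s=(q[:,:2]-m0)@v; print(m.sum(),m0,ang(v),s.min(),s.max(),'mid',m0+v*(s.min()+s.max())/2,np.std((q[:,:2]-m0)@[-v[1],v[0]]),np.median(q[:,2]))
```

```text
2.3 [0.4821258  0.33342169 0.3673445 ] 0.02963617593577796 [ 0.52  0.11  1.57 -0.    1.46  2.26] [ 0.1532864  -0.93008286 -0.69394806]
grasp pt [0.48215142 0.33217331 0.20099552] [-0.172 -0.985  0.001] [0.54990539 0.32207777 0.34809236]
688 [0.50183205 0.38162785] 168.6154745192891 -0.04388584581617297 0.05084860426031483 mid [0.49841917 0.38231505] 0.0013417972291591051 0.0948199510271226
```

View pics/w1.png

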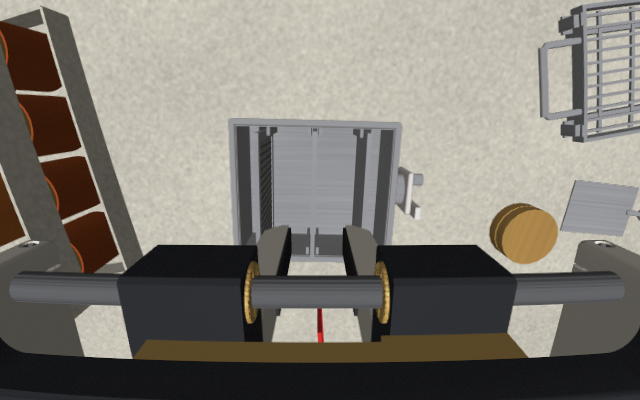

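The wrist view shows the screen's mesh at (267,180) in the box's leftmost slot, as expected. q6 is at 2.26, close to its limit, so I'll use the half-turned grasp.

{"api": "servo_tool", "payload": {"increments": [{"slide": [0, 0, 0], "dr": [0, 0, -0.15], "jaw": 0.68}, {"slide": [0, 0, 0], "dr": [0, 0, -0.3], "jaw": 0.68}, {"slide": [0, 0, 0], "dr": [0, 0, -0.45], "jaw": 0.68}, {"slide": [0, 0, 0], "dr": [0, 0, -0.6], "jaw": 0.68}, {"slide": [0, 0, 0], "dr": [0, 0, -0.75], "jaw": 0.68}, {"slide": [0, 0, 0], "dr": [0, 0, -0.9], "jaw": 0.68}, {"slide": [0, 0, 0], "dr": [0, 0, -1.05], "jaw": 0.68}, {"slide": [0, 0, 0], "dr": [0, 0, -1.2], "jaw": 0.68}, {"slide": [0, 0, 0], "dr": [0, 0, -1.35], "jaw": 0.68}, {"slide": [0, 0, 0], "dr": [0, 0, -1.5], "jaw": 0.68}, {"slide": [0, 0, 0], "dr": [0, 0, -1.65], "jaw": 0.68}, {"slide": [0, 0, 0], "dr": [0, 0, -1.8], "jaw": 0.68}, {"slide": [0, 0, 0], "dr": [0, 0, -1.8], "jaw": 0.68}]}}

```text
t: 3.65
tool_pos: [0.4829, 0.3308, 0.3695]
orientation: [2.159, 2.282, 0.001]
force: [-0.0, 0.2, -0.5]
opening: 0.0298
gripper_force: 0.0
```

Run:
```python
from h import *
a=np.radians(-10.4); n=[-np.sin(a),np.cos(a),0]
print(read_state()['q'].round(2))
for z in(.14,.085): print(go([.4892,.3840,z],axes([0,0,-1],n)))
```

```text
[ 0.51  0.11  1.58 -0.    1.46  0.46]
([52.7, 9.2, 62.5], [0.0009, 0.0005, -1.3339])
([52.7, 9.1, 117.5], [0.0009, 0.0005, -1.3339])
```

{"api": "servo_tool", "payload": {"increments": [{"slide": [53, 9, 62], "dr": [0, 0, -1.334], "jaw": 0.68}, {"slide": [53, 9, 62], "dr": [0, 0, -1.334], "jaw": 0.68}, {"slide": [53, 9, 62], "dr": [0, 0, -1.334], "jaw": 0.68}, {"slide": [53, 9, 62], "dr": [0, 0, -1.334], "jaw": 0.68}, {"slide": [53, 9, 62], "dr": [0, 0, -1.334], "jaw": 0.68}, {"slide": [53, 9, 62], "dr": [0, 0, -1.334], "jaw": 0.68}, {"slide": [53, 9, 62], "dr": [0, 0, -1.334], "jaw": 0.68}, {"slide": [53, 9, 62], "dr": [0, 0, -1.334], "jaw": 0.68}, {"slide": [53, 9, 62], "dr": [0, 0, -1.334], "jaw": 0.68}, {"slide": [53, 9, 62], "dr": [0, 0, -1.334], "jaw": 0.68}, {"slide": [53, 9, 62], "dr": [0, 0, -1.334], "jaw": 0.68}, {"slide": [53, 9, 75], "dr": [0, 0, -1.334], "jaw": 0.68}, {"slide": [53, 9, 90], "dr": [0, 0, -1.334], "jaw": 0.68}, {"slide": [53, 9, 105], "dr": [0, 0, -1.334], "jaw": 0.68}, {"slide": [53, 9, 117], "dr": [0, 0, -1.334], "jaw": 0.68}, {"slide": [53, 9, 117], "dr": [0, 0, -1.334], "jaw": 0.68}, {"slide": [53, 9, 117], "dr": [0, 0, -1.334], "jaw": 0.68}, {"slide": [53, 9, 117], "dr": [0, 0, -1.334], "jaw": 0.68}]}}

```text
t: 5.45
tool_pos: [0.489, 0.3862, 0.2524]
orientation: [0.285, 3.128, 0.001]
force: [-0.7, 0.5, 0.5]
opening: 0.0295
gripper_force: 0.0
```

Run:
```python
from h import *
t,r=tool(); M=r.as_matrix(); g=t+M[:,2]*.167; print(g,M.round(3),read_state()['q'].round(2),read_state()['force'])
p=np.array([.4892,.384]); n=M[:2,1]; print('plate offset along y',(p-g[:2])@n)
```

```text
[0.48914213 0.38630695 0.08544118] [[-0.983  0.181  0.001]
 [ 0.181  0.983  0.001]
 [-0.001  0.001 -1.   ]] [ 0.59  0.31  1.57 -0.    1.26 -0.8 ] [-0.73960002  0.51430857  0.47060463]
plate offset along y -0.002258414383973845
```

{"api": "servo_tool", "payload": {"increments": [{"slide": [0, -2, 0], "dr": [0, 0, 0], "jaw": 0.68}, {"slide": [0, -2, 0], "dr": [0, 0, 0], "jaw": 1}, {"slide": [0, -2, 0], "dr": [0, 0, 0], "jaw": 1}, {"slide": [0, -2, 0], "dr": [0, 0, 0], "jaw": 1}, {"slide": [0, -2, 0], "dr": [0, 0, 0], "jaw": 1}, {"slide": [0, -2, 0], "dr": [0, 0, 0], "jaw": 1}], "force": 30}}

```text
t: 6.05
tool_pos: [0.4883, 0.384, 0.2519]
orientation: [0.285, 3.128, 0.0]
force: [0.6, -1.0, 0.8]
opening: 0.0038
gripper_force: 30.0
```

{"api": "servo_tool", "payload": {"increments": [{"slide": [0, -2, -20], "dr": [0, 0, 0], "jaw": 1}, {"slide": [0, -2, -40], "dr": [0, 0, 0], "jaw": 1}, {"slide": [0, -2, -60], "dr": [0, 0, 0], "jaw": 1}, {"slide": [0, -2, -85], "dr": [0, 0, 0], "jaw": 1}, {"slide": [0, -2, -110], "dr": [0, 0, 0], "jaw": 1}, {"slide": [0, -2, -135], "dr": [0, 0, 0], "jaw": 1}, {"slide": [0, -2, -150], "dr": [0, 0, 0], "jaw": 1}, {"slide": [0, -2, -150], "dr": [0, 0, 0], "jaw": 1}]}}

```text
t: 6.85
tool_pos: [0.4884, 0.3824, 0.4045]
orientation: [0.285, 3.125, 0.004]
force: [0.1, 0.5, -0.3]
opening: 0.0038
gripper_force: 30.0
```

Run:
```python
from h import *
s=read_state(); print(s['opening'],s['gripper_force'],s['force'])
# cassette refine from depth in a fresh top view, now unobstructed?
p,im,d=cam('top'); save('pics/t2.png',im[140:300,140:400].repeat(3,0).repeat(3,1))
t,r=tool(); M=r.as_matrix(); g=t+M[:,2]*.167; print(g)
P=cloud(p,d); np.savez('top2.npz',im=im,d=d)
q=P[(np.hypot(P[...,0]-g[0],P[...,1]-g[1])<.09)&(P[...,2]>.12)&(P[...,2]<.165)&(d>0)]; print(len(q),q.min(0),q.max(0))
```

```text
0.0038491555138894483 29.99806523323059 [ 0.07143193  0.53245863 -0.32574137]
[0.48838226 0.38233906 0.23534849]
19 [0.43231186 0.37046339 0.15678156] [0.54910072 0.39431663 0.16487111]
```

View pics/t2.png

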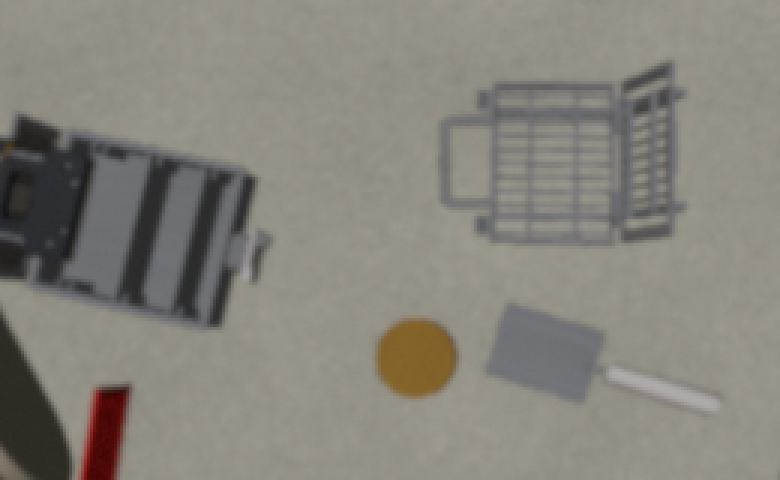

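Run:
```python
from h import *
p=camera_params('top'); f=lambda u,v,z:onplane(p,140+np.array(u,float)/3-.33,140+np.array(v,float)/3-.33,z).round(4)
print('front wall outer',f([493,490],[85,242],.028)); print('rear',f([613,613],[85,242],.028)); print('bar',f([445,445],[120,205],.024)); 
print('side corners', f([493,613,490,613],[83,83,244,244],.028))
z=np.load('top2.npz'); P=cloud(p,z['d']);H=P[...,2]
m=np.zeros(H.shape,bool); m[155:230,280:352]=1
q=P[m&(H>.02)&(H<.034)]; print('rect',cv2.minAreaRect((q[:,:2]*1000).astype(np.float32)))
b=q[(q[:,1]>.072)&(np.abs(q[:,0]-.548)<.025)]; print('bar',len(b),np.median(b,0),ang(fit(b[:,:2])[1]))
l=P[155:230,340:378].reshape(-1,3); l=l[(l[:,2]>.04)&(l[:,2]<.16)]; 
A=np.c_[l[:,2],np.ones(len(l))]; k=np.linalg.lstsq(A,l[:,1],rcond=None)[0]; print('lid slope dy/dz',k,'angle',np.pi/2+np.arctan(-k[0]), 'y at z=.028',k@[.028,1],l[:,2].max())
```

```text
front wall outer [[0.6146 0.0439 0.028 ]
 [0.4795 0.0424 0.028 ]]
rear [[ 0.617  -0.0591  0.028 ]
 [ 0.4822 -0.062   0.028 ]]
bar [[0.5838 0.0845 0.024 ]
 [0.5104 0.082  0.024 ]]
side corners [[ 0.6163  0.0439  0.028 ]
 [ 0.6188 -0.0591  0.028 ]
 [ 0.4778  0.0423  0.028 ]
 [ 0.4805 -0.062   0.028 ]]
rect ((549.8097534179688, 9.000617980957031), (137.82611083984375, 159.03733825683594), 1.1891001462936401)
bar 64 [0.54509808 0.08355169 0.02499353] -179.92053590687752
lid slope dy/dz [-0.37158346 -0.05318555] angle 1.9265683125479423 y at z=.028 -0.06358988181555576 0.14535277625661802
```

```bash
cat >> h.py <<'E'
ya=np.radians(1.25); e=np.array([np.cos(ya),np.sin(ya),0]); f=np.array([-np.sin(ya),np.cos(ya),0]); Z=np.array([0,0,1.]); C=np.array([.5495,-.009,0])
def scr(fx,z,th,L=.081,ex=0):
    th=np.radians(th); u=f*np.cos(th)+Z*np.sin(th)
    return C+f*fx+Z*z+e*ex+L*u, axes(-u,f*np.sin(th)-Z*np.cos(th))
E
python3 - <<'E'
from h import *
print(go(*scr(-.03,.14,70))); print(go(*scr(-.042,.10,40)))
E
```

```text
([-119.9, -320.0, 29.1], [0.349, -0.0342, -0.2017])
([-101.0, -228.9, 142.8], [0.8707, -0.0875, -0.1911])
```

{"api": "servo_tool", "payload": {"increments": [{"slide": [-120, -320, 29], "dr": [0.349, -0.034, -0.202], "jaw": 1}, {"slide": [-120, -320, 29], "dr": [0.349, -0.034, -0.202], "jaw": 1}, {"slide": [-120, -320, 29], "dr": [0.349, -0.034, -0.202], "jaw": 1}, {"slide": [-120, -320, 29], "dr": [0.349, -0.034, -0.202], "jaw": 1}, {"slide": [-120, -320, 29], "dr": [0.349, -0.034, -0.202], "jaw": 1}, {"slide": [-120, -320, 29], "dr": [0.349, -0.034, -0.202], "jaw": 1}, {"slide": [-120, -320, 29], "dr": [0.349, -0.034, -0.202], "jaw": 1}, {"slide": [-120, -320, 29], "dr": [0.349, -0.034, -0.202], "jaw": 1}, {"slide": [-110, -290, 70], "dr": [0.5, -0.05, -0.2], "jaw": 1}, {"slide": [-105, -260, 100], "dr": [0.62, -0.065, -0.195], "jaw": 1}, {"slide": [-101, -229, 143], "dr": [0.871, -0.088, -0.191], "jaw": 1}, {"slide": [-101, -229, 143], "dr": [0.871, -0.088, -0.191], "jaw": 1}, {"slide": [-101, -229, 143], "dr": [0.871, -0.088, -0.191], "jaw": 1}, {"slide": [-101, -229, 143], "dr": [0.871, -0.088, -0.191], "jaw": 1}, {"slide": [-101, -229, 143], "dr": [0.871, -0.088, -0.191], "jaw": 1}]}}

```text
t: 8.4
tool_pos: [0.5464, 0.1383, 0.2601]
orientation: [-0.029, 2.839, -1.32]
force: [-0.3, -0.3, -0.9]
opening: 0.0037
gripper_force: 30.0
```

Run:
```python
from h import *
s=read_state(); print(s['q'].round(2),s['opening'])
print('err',go(*scr(-.042,.10,40)))
p,im,d=cam('top'); np.savez('top3.npz',im=im,d=d)
P=cloud(p,d); save('pics/t3.png',im[140:260,260:420].repeat(5,0).repeat(5,1))
G,Rt=scr(-.042,.10,40); t,r=tool(); M=r.as_matrix(); g=t+M[:,2]*.167
q=(P-g)@M  # tool coords
m=(np.abs(q[...,1])<.007)&(q[...,2]>.008)&(q[...,2]<.1)&(np.abs(q[...,0])<.08)&(d>0); k=q[m]
print(len(k),k.min(0),k.max(0)); 
for a,b in((.015,.035),(.035,.06),(.06,.09)):
    w=k[(k[:,2]>a)&(k[:,2]<b)]; print(len(w),np.percentile(w[:,0],[0,1,99,100]))
w=k[np.abs(k[:,0])<.05]; print('lower edge z',np.percentile(w[:,2],[98,99.5]))
```

```text
[ 0.4   0.36  1.63 -0.79  1.57 -1.02] 0.003723203475669356
err ([0.1, 1.0, -0.0], [0.0022, 0.0005, -0.0015])
1163 [-0.06101986 -0.00468128  0.0081649 ] [0.05895563 0.00529752 0.08344906]
312 [-0.06101475 -0.05967849  0.05852935  0.05895563]
403 [-0.06039821 -0.05933829  0.05768933  0.05842325]
344 [-0.06101986 -0.06009829  0.0585722   0.05885588]
lower edge z [0.07957146 0.08093063]
```

View pics/t3.png

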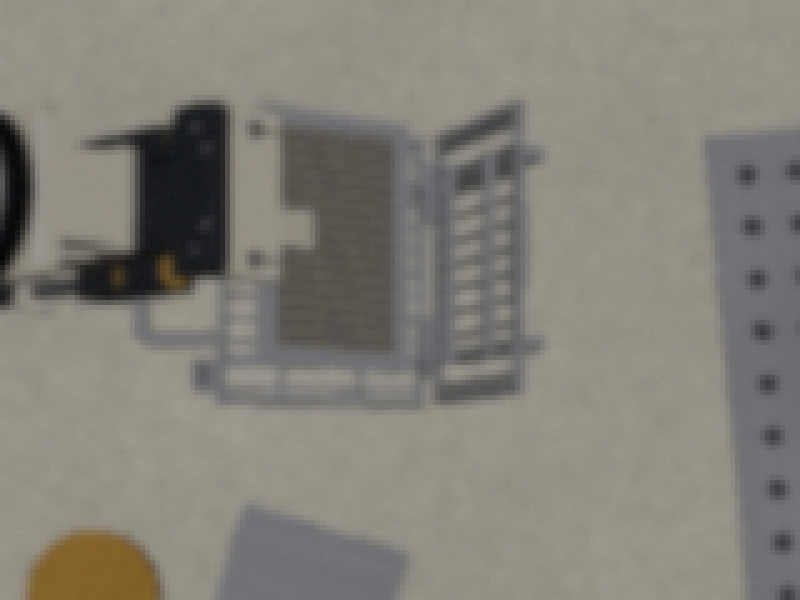

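The screen hangs at 40° over the tray, its centre within 1 mm of the tool. I'll lower it until its lower edge reaches the floor by the hinge wall.

Run:
```python
from h import *
for a in((-.041,.05,40),(-.0425,.021,40)): print(go(*scr(*a,L=.0815,ex=-.001)))
```

```text
([1.3, 40.4, 31.0], [0.002, 0.0005, -0.0023])
([1.4, 61.6, 50.9], [0.002, 0.0005, -0.0023])
```

{"api": "servo_tool", "payload": {"increments": [{"slide": [1, 20, 15], "dr": [0, 0, 0], "jaw": 1}, {"slide": [1, 40, 31], "dr": [0, 0, 0], "jaw": 1}, {"slide": [1, 45, 36], "dr": [0, 0, 0], "jaw": 1}, {"slide": [1, 50, 41], "dr": [0, 0, 0], "jaw": 1}, {"slide": [1, 55, 46], "dr": [0, 0, 0], "jaw": 1}, {"slide": [1, 60, 50], "dr": [0, 0, 0], "jaw": 1}, {"slide": [1, 61, 51], "dr": [0, 0, 0], "jaw": 1}, {"slide": [1, 61, 51], "dr": [0, 0, 0], "jaw": 1}]}}

```text
t: 9.25
tool_pos: [0.5448, 0.1386, 0.1793]
orientation: [-0.032, 2.839, -1.326]
force: [-0.3, 0.4, -1.8]
opening: 0.0037
gripper_force: 30.0
```

Run:
```python
from h import *
print('err',go(*scr(-.0425,.021,40,L=.0815,ex=-.001)),read_state()['force'])
p,im,d=cam('top'); P=cloud(p,d); np.savez('top4.npz',im=im,d=d)
t,r=tool(); M=r.as_matrix(); g=t+M[:,2]*.167
q=(P-g)@M
m=(np.abs(q[...,1])<.007)&(q[...,2]>.015)&(q[...,2]<.1)&(np.abs(q[...,0])<.08)&(d>0); 
W=P[m]; k=(W-C)@np.stack([e,f,Z],1); print(len(k),np.percentile(k,[1,99],axis=0).round(4))
# cassette moved? side wall top region & lid
H=P[...,2]; mm=np.zeros(H.shape,bool); mm[155:230,298:350]=1
s=P[mm&(H>.023)&(H<.033)&~m]; s=(s-C)@np.stack([e,f,Z],1); print('cass',np.percentile(s,[.5,99.5],axis=0).round(4))
save('pics/t4.png',im[140:260,260:420].repeat(5,0).repeat(5,1))
```

```text
err ([-0.5, -1.0, -1.1], [-0.0014, -0.0007, 0.0009]) [-0.34908409  0.40554338 -1.75996141]
1002 [[-0.0674 -0.0468  0.0137]
 [ 0.0664  0.0072  0.0627]]
cass [[-0.0682 -0.0604  0.0233]
 [ 0.0691  0.0649  0.0329]]
```

View pics/t4.png

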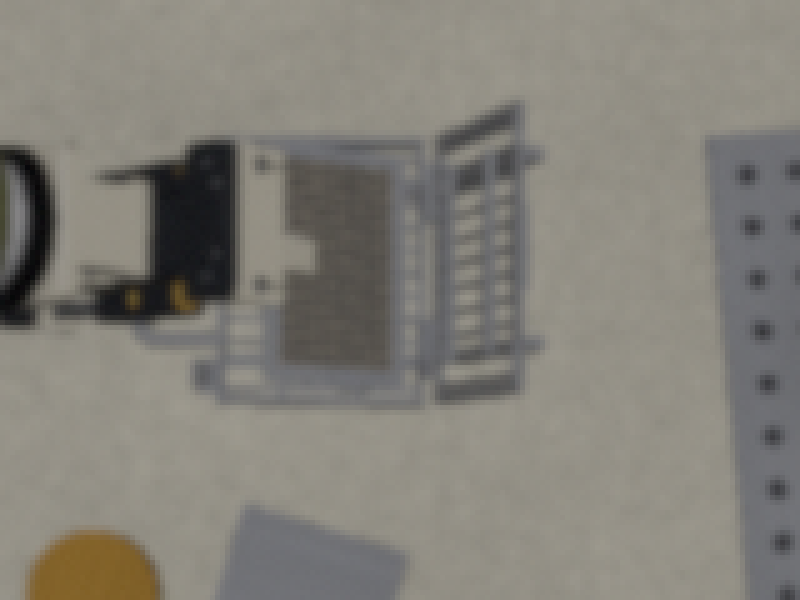

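{"api": "servo_tool", "payload": {"increments": [{"slide": [0, 0, 1.5], "dr": [0, 0, 0], "jaw": 1}, {"slide": [0, 0, 3], "dr": [0, 0, 0], "jaw": 1}, {"slide": [0, 0, 4], "dr": [0, 0, 0], "jaw": 1}, {"slide": [0, 0, 4], "dr": [0, 0, 0], "jaw": 1}]}}

```text
t: 9.7
tool_pos: [0.5448, 0.1354, 0.1766]
orientation: [-0.032, 2.839, -1.326]
force: [-0.2, -0.5, -1.6]
opening: 0.0037
gripper_force: 30.0
```

Run:
```python
from h import *
print('err',go(*scr(-.0455,.0185,40,L=.0815,ex=-.001)),read_state()['force'])
```

```text
err ([-0.5, -0.9, -1.4], [-0.0014, -0.0007, 0.0008]) [-0.17859337 -0.47668016 -1.60838591]
```

Run:
```python
from h import *
print(go(*scr(-.0450,.0180,33,L=.0815,ex=-.001)))
```

```text
([-0.6, 30.1, 0.4], [0.1207, -0.0007, 0.0009])
```

{"api": "servo_tool", "payload": {"increments": [{"slide": [-0.5, 10, 0], "dr": [0.04, 0, 0], "jaw": 1}, {"slide": [-0.5, 20, 0], "dr": [0.08, 0, 0], "jaw": 1}, {"slide": [-0.5, 30, 0.4], "dr": [0.12, 0, 0], "jaw": 1}, {"slide": [-0.5, 30, 0.4], "dr": [0.12, 0, 0], "jaw": 1}, {"slide": [-0.5, 30, 0.4], "dr": [0.12, 0, 0], "jaw": 1}, {"slide": [-0.5, 30, 0.4], "dr": [0.12, 0, 0], "jaw": 0.88}, {"slide": [-0.5, 30, 0.4], "dr": [0.12, 0, 0], "jaw": 0.88}, {"slide": [-0.5, 30, 0.4], "dr": [0.12, 0, 0], "jaw": 0.88}]}}

```text
t: 10.5
tool_pos: [0.5451, 0.1542, 0.154]
orientation: [-0.03, 2.753, -1.492]
force: [0.8, 0.3, -0.8]
opening: 0.011
gripper_force: 0.3
```

{"api": "servo_tool", "payload": {"increments": [{"slide": [0, 0, -50], "dr": [0, 0, 0], "jaw": 0.88}, {"slide": [0, 0, -90], "dr": [0, 0, 0], "jaw": 0.88}, {"slide": [0, -30, -110], "dr": [-0.1, 0, 0], "jaw": 1}, {"slide": [0, -60, -130], "dr": [-0.25, 0, 0], "jaw": 1}, {"slide": [0, -60, -130], "dr": [-0.25, 0, 0], "jaw": 1}]}}

```text
t: 11.0
tool_pos: [0.5459, 0.2317, 0.283]
orientation: [-0.026, 2.915, -1.12]
force: [1.6, -0.1, 1.6]
opening: 0.0006
gripper_force: 0.0
```

Run:
```python
from h import *
print(read_state()['force'])
p,im,d=cam('top'); P=cloud(p,d); np.savez('top5.npz',im=im,d=d)
a=im[140:260,270:390].repeat(4,0).repeat(4,1)
p2,im2,d2=cam('wrist'); b=cv2.resize(im2,(320,200))
can=np.zeros((480,800,3),np.uint8); can[:,:480]=a; can[:200,480:]=b
save('pics/t5.png',can)
H=P[...,2]; m=np.zeros(H.shape,bool); m[160:228,300:352]=1
k=(P[m]-C)@np.stack([e,f,Z],1); k=k[(k[:,2]>.005)&(k[:,2]<.04)&(np.abs(k[:,0])<.055)&(np.abs(k[:,1])<.04)]
for a0,b0 in((-.04,-.02),(-.02,0),(0,.02),(.02,.04)):
    w=k[(k[:,1]>a0)&(k[:,1]<b0)]; print(a0,len(w),np.percentile(w[:,2],[10,50,90]))
```

```text
[ 1.63384623 -0.07763148  1.64137401]
-0.04 342 [0.01619467 0.01941979 0.02263332]
-0.02 342 [0.01585472 0.01895006 0.02255524]
0 298 [0.01558791 0.01901829 0.02225695]
0.02 340 [0.01610587 0.01938509 0.02214464]
```

View pics/t5.png

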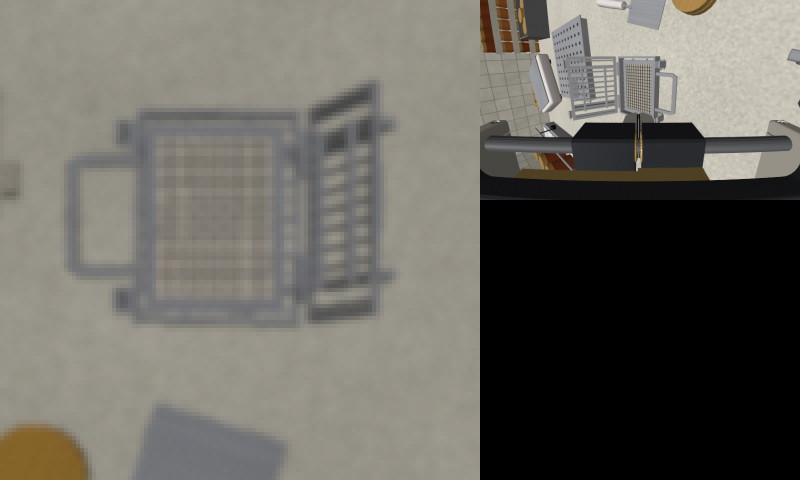

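The screen lies flat in the tray (z≈0.019, slightly nearer the front wall). I'll bring the closed fingers behind the lid.

```bash
cat >> h.py <<'E'
def tip(fx,z,ex=0,off=.186,base=None): return go(C+f*fx+e*ex+Z*z,axes(-Z,f),off,base)
E
python3 - <<'E'
from h import *
print(tip(.12,.19)); print(tip(-.13,.195)); print(tip(-.13,.09))
E
```

```text
([-0.7, -155.0, 7.9], [-0.7426, 0.0027, -0.0018])
([-0.9, -342.6, 173.3], [-0.7426, 0.0027, -0.0018])
([-0.6, -271.6, 250.7], [-0.7426, 0.0027, -0.0018])
```

{"api": "servo_tool", "payload": {"increments": [{"slide": [0, -50, 2], "dr": [-0.15, 0, 0], "jaw": 1}, {"slide": [0, -100, 5], "dr": [-0.3, 0, 0], "jaw": 1}, {"slide": [0, -155, 8], "dr": [-0.45, 0, 0], "jaw": 1}, {"slide": [0, -155, 8], "dr": [-0.6, 0, 0], "jaw": 1}, {"slide": [-0.7, -155, 8], "dr": [-0.743, 0.003, 0], "jaw": 1}, {"slide": [-0.7, -155, 8], "dr": [-0.743, 0.003, 0], "jaw": 1}, {"slide": [-0.9, -343, 173], "dr": [-0.743, 0.003, 0], "jaw": 1}, {"slide": [-0.9, -343, 173], "dr": [-0.743, 0.003, 0], "jaw": 1}, {"slide": [-0.9, -343, 173], "dr": [-0.743, 0.003, 0], "jaw": 1}, {"slide": [-0.9, -343, 173], "dr": [-0.743, 0.003, 0], "jaw": 1}, {"slide": [-0.9, -343, 173], "dr": [-0.743, 0.003, 0], "jaw": 1}, {"slide": [-0.9, -343, 173], "dr": [-0.743, 0.003, 0], "jaw": 1}, {"slide": [-0.9, -343, 173], "dr": [-0.743, 0.003, 0], "jaw": 1}, {"slide": [-0.6, -300, 220], "dr": [-0.743, 0.003, 0], "jaw": 1}, {"slide": [-0.6, -272, 251], "dr": [-0.743, 0.003, 0], "jaw": 1}, {"slide": [-0.6, -272, 251], "dr": [-0.743, 0.003, 0], "jaw": 1}]}}

```text
t: 12.7
tool_pos: [0.5488, -0.1363, 0.2659]
orientation: [0.037, -3.123, -0.003]
force: [-1.6, 1.7, -0.6]
opening: 0.0005
gripper_force: 0.0
```

Run:
```python
from h import *
s=read_state(); print(s['force'],s['q'].round(2))
for a in [(-.13,.09),(-.076,.09),(-.0593,.097),(-.0377,.0965),(-.0163,.0896),(.0017,.0752),(.014,.055),(.019,.0445)]: print(tip(*a))
p,im,d=cam('top'); save('pics/t6.png',im[130:270,270:400].repeat(4,0).repeat(4,1))
```

```text
[-1.60447531  1.66072891 -0.57171526] [-0.33  0.16  1.72 -0.    1.28 -1.93]
([-3.3, -2.7, -10.2], [0.0021, -0.018, 0.0017])
([-3.4, 51.3, -10.1], [0.0021, -0.018, 0.0017])
([-3.3, 68.0, -17.0], [0.0021, -0.018, 0.0017])
([-3.3, 89.6, -16.5], [0.0021, -0.018, 0.0017])
([-3.5, 111.0, -9.6], [0.0021, -0.018, 0.0017])
([-3.8, 129.0, 4.9], [0.0021, -0.018, 0.0017])
([-4.1, 141.2, 25.1], [0.0021, -0.018, 0.0017])
([-4.3, 146.2, 35.6], [0.0021, -0.018, 0.0017])
```

{"api": "servo_tool", "payload": {"increments": [{"slide": [0, 0, 0], "dr": [0, 0, 0], "jaw": 1}, {"slide": [0, 0, 0], "dr": [0, 0, 0], "jaw": 1}, {"slide": [0, 0, 0], "dr": [0, 0, 0], "jaw": 1}]}}

```text
t: 13.05
tool_pos: [0.5533, -0.1394, 0.2772]
orientation: [-0.033, 3.141, -0.005]
force: [-0.5, -0.6, 0.3]
opening: 0.0001
gripper_force: 0.0
```

Run:
```python
from h import *
s=read_state(); print(s['force'],s['tool_pos'])
for a in [(-.13,.09),(-.076,.09),(-.0593,.097),(-.0377,.0965),(-.0163,.0896),(.0017,.0752),(.014,.055),(.019,.0445)]: print(tip(*a))
```

```text
[-0.45192286 -0.59454923  0.34205996] [ 0.55327502 -0.13943037  0.27720362]
([0.9, 0.5, 1.2], [-0.0029, 0.0004, -0.0005])
([1.0, 54.5, 1.0], [-0.0029, 0.0004, -0.0005])
([1.0, 71.2, -6.0], [-0.0029, 0.0004, -0.0005])
([1.0, 92.8, -5.6], [-0.0029, 0.0004, -0.0005])
([1.0, 114.2, 1.3], [-0.0029, 0.0004, -0.0005])
([1.0, 132.2, 15.6], [-0.0029, 0.0004, -0.0005])
([1.0, 144.6, 35.8], [-0.0029, 0.0004, -0.0005])
([1.0, 149.6, 46.3], [-0.0029, 0.0004, -0.0005])
```

View pics/t6.png

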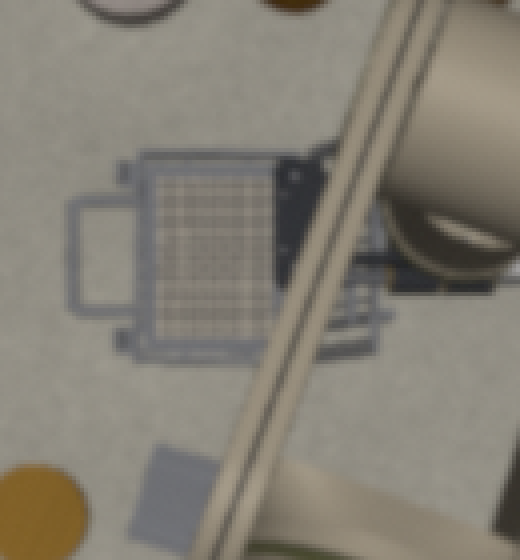

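The cassette hasn't moved and the fingers are behind the lid. Now I'll swing it over.

{"api": "servo_tool", "payload": {"increments": [{"slide": [1, 10, 1], "dr": [0, 0, 0], "jaw": 1}, {"slide": [1, 20, 1], "dr": [0, 0, 0], "jaw": 1}, {"slide": [1, 30, 1], "dr": [0, 0, 0], "jaw": 1}, {"slide": [1, 40, 1], "dr": [0, 0, 0], "jaw": 1}, {"slide": [1, 48, 1], "dr": [0, 0, 0], "jaw": 1}, {"slide": [1, 55, 1], "dr": [0, 0, 0], "jaw": 1}, {"slide": [1, 63, -3], "dr": [0, 0, 0], "jaw": 1}, {"slide": [1, 71, -6], "dr": [0, 0, 0], "jaw": 1}, {"slide": [1, 82, -6], "dr": [0, 0, 0], "jaw": 1}, {"slide": [1, 93, -5], "dr": [0, 0, 0], "jaw": 1}, {"slide": [1, 103, -2], "dr": [0, 0, 0], "jaw": 1}, {"slide": [1, 114, 1], "dr": [0, 0, 0], "jaw": 1}, {"slide": [1, 114, 1], "dr": [0, 0, 0], "jaw": 1}]}}

```text
t: 14.35
tool_pos: [0.5483, -0.0237, 0.2721]
orientation: [0.035, -3.136, 0.0]
force: [-0.4, 0.2, -0.7]
opening: 0.0007
gripper_force: 0.0
```

Run:
```python
from h import *
s=read_state(); print(s['force'],s['tool_pos'])
for a in [(-.0163,.0896),(.0017,.0752),(.014,.055),(.019,.0445)]: print(tip(*a))
p,im,d=cam('scene'); save('pics/s7.png',im[150:270,260:420].repeat(4,0).repeat(4,1))
```

```text
[-0.43484735  0.24393943 -0.66941432] [ 0.54832408 -0.02370916  0.2721484 ]
([-1.5, -1.6, -3.5], [0.0, -0.0051, 0.0004])
([-1.6, 16.4, 10.9], [0.0, -0.0051, 0.0004])
([-1.7, 28.7, 31.1], [0.0, -0.0051, 0.0004])
([-1.7, 33.7, 41.6], [0.0, -0.0051, 0.0004])
```

View pics/s7.png

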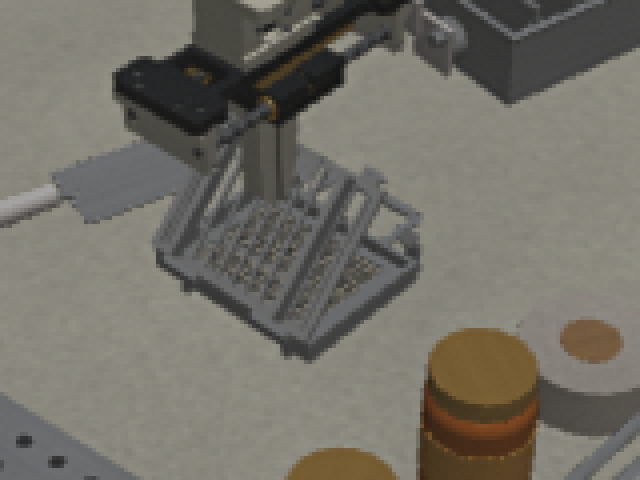

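The lid follows the fingers and is about 45° open. The camera shows the cassette still in place. I'll carry on down.

{"api": "servo_tool", "payload": {"increments": [{"slide": [0, 9, 7], "dr": [0, 0, 0], "jaw": 1}, {"slide": [0, 18, 14], "dr": [0, 0, 0], "jaw": 1}, {"slide": [0, 24, 24], "dr": [0, 0, 0], "jaw": 1}, {"slide": [0, 30, 34], "dr": [0, 0, 0], "jaw": 1}, {"slide": [0, 35, 44], "dr": [0, 0, 0], "jaw": 1}, {"slide": [0, 35, 44], "dr": [0, 0, 0], "jaw": 1}, {"slide": [0, 35, 44], "dr": [0, 0, 0], "jaw": 1}]}}

```text
t: 15.1
tool_pos: [0.5475, 0.0098, 0.2284]
orientation: [0.033, -3.136, 0.001]
force: [0.0, 0.1, -1.1]
opening: 0.0008
gripper_force: 0.0
```

Run:
```python
from h import *
s=read_state(); print(s['force'],s['tool_pos'])
for a in [(.019,.0445),(.019,.055),(.043,.055),(.043,.037)]: print(tip(*a))
p,im,d=cam('scene'); P=cloud(p,d); k=(P-C)@np.stack([e,f,Z],1)
m=(np.abs(k[...,0]-.04)<.03)&(k[...,1]>-.06)&(k[...,1]<.07)&(k[...,2]>.01)&(k[...,2]<.09); w=k[m]
for a in np.arange(-.06,.07,.01):
    z=w[(w[:,1]>a)&(w[:,1]<a+.01),2]; print(round(a,3),len(z),np.percentile(z,[5,50,95]).round(4) if len(z) else '')
```

```text
[ 0.00164138  0.13784138 -1.14752078] [0.54753423 0.00975461 0.22838356]
([-1.5, 0.2, -2.1], [-0.0008, -0.0051, -0.0006])
([-1.5, 0.2, -12.6], [-0.0008, -0.0051, -0.0006])
([-1.5, 24.2, -12.6], [-0.0008, -0.0051, -0.0006])
([-1.6, 24.2, 5.4], [-0.0008, -0.0051, -0.0006])
-0.06 120 [0.0129 0.0298 0.0385]
-0.05 66 [0.0175 0.033  0.0459]
-0.04 69 [0.0168 0.0332 0.0468]
-0.03 84 [0.0181 0.0328 0.0463]
-0.02 63 [0.0168 0.035  0.048 ]
-0.01 69 [0.0152 0.0347 0.0488]
0.0 71 [0.017  0.0359 0.0502]
0.01 68 [0.0162 0.0368 0.0511]
0.02 88 [0.0171 0.0374 0.0513]
0.03 67 [0.0168 0.0395 0.0536]
0.04 95 [0.0189 0.0403 0.0511]
0.05 27 [0.0199 0.0402 0.0424]
0.06 9 [0.0193 0.0377 0.0406]
```

{"api": "servo_tool", "payload": {"increments": [{"slide": [-1, 0, -14], "dr": [0, 0, 0], "jaw": 1}, {"slide": [-1, 12, -14], "dr": [0, 0, 0], "jaw": 1}, {"slide": [-1, 24, -14], "dr": [0, 0, 0], "jaw": 1}, {"slide": [-1, 24, -8], "dr": [0, 0, 0], "jaw": 1}, {"slide": [-1, 24, -4], "dr": [0, 0, 0], "jaw": 1}, {"slide": [-1, 24, 0], "dr": [0, 0, 0], "jaw": 1}, {"slide": [-1, 24, 3], "dr": [0, 0, 0], "jaw": 1}, {"slide": [-1, 24, 5], "dr": [0, 0, 0], "jaw": 1}, {"slide": [-1, 24, 7], "dr": [0, 0, 0], "jaw": 1}, {"slide": [-1, 24, 7], "dr": [0, 0, 0], "jaw": 1}]}}

```text
t: 16.15
tool_pos: [0.5479, 0.0334, 0.2211]
orientation: [0.032, -3.136, 0.002]
force: [-0.1, -0.2, -0.5]
opening: 0.0002
gripper_force: 0.0
```

{"api": "servo_tool", "payload": {"increments": [{"slide": [0, 0, 1], "dr": [0, 0, 0], "jaw": 1}, {"slide": [0, 0, 2], "dr": [0, 0, 0], "jaw": 1}, {"slide": [0, 0, 2], "dr": [0, 0, 0], "jaw": 1}]}}

```text
t: 16.45
tool_pos: [0.5482, 0.0333, 0.2202]
orientation: [0.032, -3.137, 0.002]
force: [-2.7, -0.4, 5.9]
opening: 0.0004
gripper_force: 2.9
```

{"api": "servo_tool", "payload": {"increments": [{"slide": [0, 0, 1], "dr": [0, 0, 0], "jaw": 1}, {"slide": [0, 0, 2], "dr": [0, 0, 0], "jaw": 1}, {"slide": [0, 0, 2], "dr": [0, 0, 0], "jaw": 1}]}}

```text
t: 16.75
tool_pos: [0.5484, 0.0334, 0.2199]
orientation: [0.033, -3.137, 0.002]
force: [-11.2, -0.8, 20.2]
opening: 0.0002
gripper_force: 10.2
```

{"api": "servo_tool", "payload": {"increments": [{"slide": [0, 0, 1.5], "dr": [0, 0, 0], "jaw": 1}, {"slide": [0, 0, 3], "dr": [0, 0, 0], "jaw": 1}, {"slide": [0, 0, 3], "dr": [0, 0, 0], "jaw": 1}]}}

```text
t: 17.05
tool_pos: [0.5487, 0.0335, 0.2193]
orientation: [0.033, -3.137, 0.002]
force: [-21.6, -0.2, 42.9]
opening: 0.0006
gripper_force: 21.2
```

{"api": "servo_tool", "payload": {"increments": [{"slide": [0, 0, -20], "dr": [0, 0, 0], "jaw": 1}, {"slide": [0, 0, -60], "dr": [0, 0, 0], "jaw": 1}, {"slide": [0, -40, -100], "dr": [0, 0, 0], "jaw": 0.6}, {"slide": [0, -80, -140], "dr": [0, 0, 0], "jaw": 0.6}, {"slide": [0, -80, -140], "dr": [0, 0, 0], "jaw": 0.6}, {"slide": [0, -80, -140], "dr": [0, 0, 0], "jaw": 0.6}, {"slide": [0, -80, -140], "dr": [0, 0, 0], "jaw": 0.6}, {"slide": [0, -80, -140], "dr": [0, 0, 0], "jaw": 0.6}]}}

```text
t: 17.85
tool_pos: [0.5498, -0.0452, 0.3525]
orientation: [0.034, -3.134, -0.0]
force: [-0.3, 1.2, -0.4]
opening: 0.0368
gripper_force: 0.0
```

Run:
```python
from h import *
s=read_state(); print(s['force'],s['tool_pos'],s['q'].round(2),s['opening'])
for n in('scene','top'):
    p,im,d=cam(n); np.savez(n+'8.npz',im=im,d=d); P=cloud(p,d); k=(P-C)@np.stack([e,f,Z],1)
    m=(np.abs(k[...,0])<.085)&(k[...,1]>-.075)&(k[...,1]<.11)&(k[...,2]>.012)&(k[...,2]<.06); w=k[m]
    print(n,len(w),np.percentile(w,[.5,99.5],axis=0).round(4))
    for a in np.arange(-.06,.07,.02):
        z=w[(w[:,1]>a)&(w[:,1]<a+.02)]; r=z[np.abs(np.abs(z[:,0])-.045)<.006,2]; c=z[np.abs(z[:,0])<.03,2]
        print(round(a,3),len(r),len(c),np.percentile(r,[50,95]).round(4) if len(r) else '',np.percentile(c,[50,95]).round(4) if len(c) else '')
    b=w[(w[:,1]>.08)&(np.abs(w[:,0])<.03)&(w[:,2]<.03)]; print('bar',len(b),np.median(b,0),b[:,1].max())
    h=w[(np.abs(w[:,1])<.05)&(w[:,2]>.03)]; print('side',h[:,0].min(),h[:,0].max())
```

```text
[-0.30053584  1.22461063 -0.42082893] [ 0.54977726 -0.04521839  0.35251984] [-0.17  0.03  1.69 -0.    1.43 -1.77] 0.03677244090088866
scene 1927 [[-0.0706 -0.0616  0.0131]
 [ 0.0689  0.0922  0.0461]]
-0.06 85 140 [0.0345 0.0453] [0.0295 0.0337]
-0.04 98 119 [0.0362 0.0452] [0.0282 0.0333]
-0.02 92 98 [0.0375 0.0454] [0.0286 0.0332]
0.0 95 104 [0.035  0.0458] [0.0213 0.0335]
0.02 79 131 [0.0355 0.0458] [0.0296 0.036 ]
0.04 63 82 [0.0334 0.0447] [0.0332 0.0363]
0.06 12 0 [0.0282 0.0395] 
bar 58 [-0.00025732  0.09003764  0.02475725] 0.09701145548230616
side -0.07221578811931877 0.0692656320561156
top 1166 [[-0.0683 -0.059   0.0128]
 [ 0.0439  0.0948  0.0476]]
-0.06 38 47 [0.0334 0.0479] [0.0309 0.0358]
-0.04 36 88 [0.0396 0.0469] [0.0215 0.0344]
-0.02 34 72 [0.0369 0.047 ] [0.0199 0.0334]
0.0 38 65 [0.0352 0.047 ] [0.0205 0.0346]
0.02 58 110 [0.0306 0.0472] [0.0214 0.0351]
0.04 28 40 [0.0324 0.0456] [0.033  0.0398]
0.06 0 0  
bar 23 [0.01697215 0.09468416 0.02649766] 0.09774046780629027
side -0.06841756376580911 0.04576642873300354
```

The lid is parallel and down: its runners sit at z≈0.0455 all along. The cassette hasn't moved. Next is the grasp on the handle bar.

Run:
```python
from h import *
for z in(.09,.024): print(tip(.092,z,off=.167))
```

```text
([-1.1, 128.2, 95.9], [-0.0001, -0.0071, 0.0003])
([-1.6, 128.2, 161.9], [-0.0001, -0.0071, 0.0003])
```

{"api": "servo_tool", "payload": {"increments": [{"slide": [-1, 50, 0], "dr": [0, 0, 0], "jaw": 0.74}, {"slide": [-1, 100, 20], "dr": [0, 0, 0], "jaw": 0.74}, {"slide": [-1, 128, 60], "dr": [0, 0, 0], "jaw": 0.74}, {"slide": [-1, 128, 96], "dr": [0, 0, 0], "jaw": 0.74}, {"slide": [-1, 128, 96], "dr": [0, 0, 0], "jaw": 0.74}, {"slide": [-1, 128, 96], "dr": [0, 0, 0], "jaw": 0.74}, {"slide": [-1, 128, 96], "dr": [0, 0, 0], "jaw": 0.74}]}}

```text
t: 18.65
tool_pos: [0.5494, 0.0813, 0.2611]
orientation: [0.032, -3.14, 0.002]
force: [-0.5, 0.1, -0.0]
opening: 0.0248
gripper_force: 0.0
```

Run:
```python
from h import *
print(read_state()['tool_pos'],read_state()['opening'])
for z in(.09,.024): print(tip(.092,z,off=.167))
```

```text
[0.5493856  0.08129558 0.26108694] 0.02475922901030591
([1.9, 1.7, 4.1], [-0.001, -0.001, -0.0015])
([1.8, 1.8, 70.1], [-0.001, -0.001, -0.0015])
```

{"api": "servo_tool", "payload": {"increments": [{"slide": [1, 1.5, 20], "dr": [0, 0, 0], "jaw": 0.74}, {"slide": [1, 1.5, 40], "dr": [0, 0, 0], "jaw": 0.74}, {"slide": [1, 1.5, 55], "dr": [0, 0, 0], "jaw": 0.74}, {"slide": [1, 1.5, 66], "dr": [0, 0, 0], "jaw": 0.74}, {"slide": [1, 1.5, 66], "dr": [0, 0, 0], "jaw": 0.74}, {"slide": [1, 1.5, 66], "dr": [0, 0, 0], "jaw": 0.74}, {"slide": [1, 1.5, 66], "dr": [0, 0, 0], "jaw": 0.74}]}}

```text
t: 19.35
tool_pos: [0.5478, 0.083, 0.194]
orientation: [0.033, -3.139, 0.002]
force: [-0.8, -0.5, 0.2]
opening: 0.0244
gripper_force: 0.0
```

{"api": "servo_tool", "payload": {"increments": [{"slide": [0, 0, 0], "dr": [0, 0, 0], "jaw": 1}, {"slide": [0, 0, 0], "dr": [0, 0, 0], "jaw": 1}, {"slide": [0, 0, 0], "dr": [0, 0, 0], "jaw": 1}, {"slide": [0, 0, 0], "dr": [0, 0, 0], "jaw": 1}, {"slide": [0, 0, 0], "dr": [0, 0, 0], "jaw": 1}], "force": 45}}

```text
t: 19.85
tool_pos: [0.5473, 0.0831, 0.1933]
orientation: [0.033, -3.138, 0.001]
force: [-1.5, 1.9, 3.7]
opening: 0.0063
gripper_force: 45.0
```

Run:
```python
from h import *
t,r=tool(); g=t+r.as_matrix()[:,2]*.167; print('grasp',(g-C)@np.stack([e,f,Z],1),read_state()['force'],read_state()['opening'])
for a in range(0,91,10):
    A=np.radians(a);c,s=np.cos(A),np.sin(A); h=28*c-6*s
    Hf=-50-6*c-28*s if h>4 else -78; Hz=max(h,4)
    print(a,round(Hf+149*c+6*s-93,1),round(Hz+149*s-6*c-22,1))
```

```text
grasp [-0.00066253  0.09202923  0.02633909] [-1.48512409  1.8940933   3.66978204] 0.006280016517239233
0 0.0 0.0
10 -6.0 24.5
20 -16.1 47.6
30 -30.2 68.6
40 -47.6 86.8
50 -67.9 101.7
60 -90.6 112.8
70 -114.4 120.0
80 -139.2 127.7
90 -165.0 131.0
```

{"api": "servo_tool", "payload": {"increments": [{"slide": [0, 0, 0], "dr": [0, 0, 0], "jaw": 0.85}, {"slide": [0, 0, 0], "dr": [0, 0, 0], "jaw": 0.85}, {"slide": [0, 0, 4], "dr": [0, 0, 0], "jaw": 0.85}, {"slide": [0, 0, 4], "dr": [0, 0, 0], "jaw": 0.85}, {"slide": [0, 0, 4], "dr": [0, 0, 0], "jaw": 1}, {"slide": [0, 0, 4], "dr": [0, 0, 0], "jaw": 1}, {"slide": [0, 0, 4], "dr": [0, 0, 0], "jaw": 1}, {"slide": [0, 0, 4], "dr": [0, 0, 0], "jaw": 1}], "force": 45}}

```text
t: 20.65
tool_pos: [0.5469, 0.083, 0.1886]
orientation: [0.033, -3.137, 0.002]
force: [0.2, 0.5, -2.6]
opening: 0.0059
gripper_force: 45.0
```

{"api": "servo_tool", "payload": {"increments": [{"slide": [0, -1, -8], "dr": [0, 0, 0], "jaw": 1}, {"slide": [0, -3, -16], "dr": [0, 0, 0], "jaw": 1}, {"slide": [0, -6, -24], "dr": [0, 0, 0], "jaw": 1}, {"slide": [0, -11, -36], "dr": [0, 0, 0], "jaw": 1}, {"slide": [0, -16, -48], "dr": [0, 0, 0], "jaw": 1}, {"slide": [0, -23, -58], "dr": [0, 0, 0], "jaw": 1}, {"slide": [0, -30, -69], "dr": [0, 0, 0], "jaw": 1}, {"slide": [0, -30, -69], "dr": [0, 0, 0], "jaw": 1}]}}

```text
t: 21.45
tool_pos: [0.5489, 0.0519, 0.2603]
orientation: [0.031, -3.141, 0.003]
force: [-0.1, 0.8, -2.1]
opening: 0.0066
gripper_force: 45.0
```

```bash
cat >> h.py <<'E'
def side(n='scene',ew=.075):
    t,r=tool(); g=t+r.as_matrix()[:,2]*.167; gk=(g-C)@np.stack([e,f,Z],1)
    p,im,d=cam(n); P=cloud(p,d); k=(P-C)@np.stack([e,f,Z],1)-gk
    m=(np.abs(k[...,0])<ew)&(np.hypot(k[...,1],k[...,2])<.19)&(k[...,2]<.005)&(k[...,2]+gk[2]>.006)&(d>0)
    return gk,k[m]
E
python3 - <<'E'
from h import *
s=read_state(); print(s['force'],s['opening'],s['gripper_force'])
gk,w=side(); print(gk,len(w))
w=w[np.hypot(w[:,1],w[:,2])>.045]; c,v=fit(w[:,1:]); print('dir angle',ang(v),'centre rel',c, 'far f,z', np.percentile(w[:,1:],[1,99],axis=0).round(3))
E
```

```text
[-0.10563671  0.82099145 -2.06949418] 0.006567463951638828 45.04697799682617
[0.00060249 0.06063963 0.09329231] 2379
dir angle -161.5066947381434 centre rel [-0.0843211  -0.04503518] far f,z [[-0.135 -0.076]
 [-0.033 -0.009]]
```

{"api": "servo_tool", "payload": {"increments": [{"slide": [0, -9, -9], "dr": [0, 0, 0], "jaw": 1}, {"slide": [0, -17, -18], "dr": [0, 0, 0], "jaw": 1}, {"slide": [0, -27, -26], "dr": [0, 0, 0], "jaw": 1}, {"slide": [0, -38, -33], "dr": [0, 0, 0], "jaw": 1}, {"slide": [0, -49, -39], "dr": [0, 0, 0], "jaw": 1}, {"slide": [0, -60, -44], "dr": [0, 0, 0], "jaw": 1}, {"slide": [0, -72, -48], "dr": [0, 0, 0], "jaw": 1}, {"slide": [0, -84, -52], "dr": [0, 0, 0], "jaw": 1}, {"slide": [0, -96, -56], "dr": [0, 0, 0], "jaw": 1}, {"slide": [0, -109, -60], "dr": [0, 0, 0], "jaw": 1}, {"slide": [0, -122, -62], "dr": [0, 0, 0], "jaw": 1}, {"slide": [0, -130, -64], "dr": [0, 0, 0], "jaw": 1}, {"slide": [0, -130, -64], "dr": [0, 0, 0], "jaw": 1}]}}

```text
t: 22.8
tool_pos: [0.551, -0.0783, 0.3226]
orientation: [0.03, -3.138, 0.003]
force: [-3.8, 2.6, 5.1]
opening: 0.0066
gripper_force: 45.0
```

Run:
```python
from h import *
s=read_state(); print(s['force'],s['opening'],s['gripper_force'],s['tool_pos'])
gk,w=side(); print(gk,len(w))
w=w[np.hypot(w[:,1],w[:,2])>.045]; c,v=fit(w[:,1:]); print('dir angle',ang(v),'centre rel',c, np.percentile(w[:,1:],[1,99],axis=0).round(3))
```

```text
[-3.76130328  2.5571166   5.13727924] 0.006604585581005662 44.9779611825943 [ 0.55096323 -0.07834999  0.32260764]
[-0.00061096 -0.06966413  0.15560885] 2123
dir angle -121.12902824275405 centre rel [-0.01889878 -0.09788764] [[-0.137 -0.147]
 [ 0.005 -0.044]]
```

{"api": "servo_tool", "payload": {"increments": [{"slide": [0, 0, -15], "dr": [0, 0, 0], "jaw": 1}, {"slide": [0, 0, -30], "dr": [0, 0, 0], "jaw": 1}, {"slide": [0, 0, -45], "dr": [0, 0, 0], "jaw": 1}, {"slide": [0, -5, -60], "dr": [0, 0, 0], "jaw": 1}, {"slide": [3, -15, -65], "dr": [0, 0, 0], "jaw": 1}, {"slide": [7, -30, -65], "dr": [0, 0, 0], "jaw": 1}, {"slide": [12, -48, -65], "dr": [0, 0, 0], "jaw": 1}, {"slide": [17, -66, -65], "dr": [0, 0, 0], "jaw": 1}, {"slide": [22, -84, -65], "dr": [0, 0, 0], "jaw": 1}, {"slide": [27, -102, -65], "dr": [0, 0, 0], "jaw": 1}, {"slide": [32, -120, -65], "dr": [0, 0, 0], "jaw": 1}, {"slide": [37, -138, -65], "dr": [0, 0, 0], "jaw": 1}, {"slide": [42, -156, -65], "dr": [0, 0, 0], "jaw": 1}, {"slide": [46, -174, -65], "dr": [0, 0, 0], "jaw": 1}, {"slide": [49, -190, -65], "dr": [0, 0, 0], "jaw": 1}, {"slide": [50, -198, -65], "dr": [0, 0, 0], "jaw": 1}, {"slide": [50, -202, -65], "dr": [0, 0, 0], "jaw": 1}, {"slide": [50, -202, -65], "dr": [0, 0, 0], "jaw": 1}, {"slide": [50, -202, -65], "dr": [0, 0, 0], "jaw": 1}, {"slide": [50, -202, -65], "dr": [0, 0, 0], "jaw": 1}]}}

```text
t: 24.85
tool_pos: [0.5056, -0.2791, 0.3874]
orientation: [0.034, -3.138, 0.001]
force: [1.1, -0.0, -7.2]
opening: 0.0064
gripper_force: 45.0
```

Run:
```python
from h import *
s=read_state(); print(s['force'],s['opening'],s['gripper_force'],s['q'].round(2),s['t'])
gk,w=side(); print(gk,len(w))
w=w[(w[:,2]+gk[2]>.035)&(w[:,2]<-.03)&(np.abs(w[:,1])<.08)]
for a in np.arange(-.17,-.03,.02):
    z=w[(w[:,2]>a)&(w[:,2]<a+.02)]; print(round(a,2),len(z),np.percentile(z,[2,50,98],axis=0)[:,:2].round(3).tolist() if len(z) else '')
print(w[:,2].min())
```

```text
[ 1.05073878 -0.04715925 -7.18636333] 0.0063632013034586625 44.97957766056061 [-0.59  0.08  1.57 -0.    1.49 -2.18] 24.85
[-0.05037884 -0.26915763  0.22041253] 2345
-0.17 9 [[-0.041, -0.028], [-0.024, -0.027], [0.055, -0.025]]
-0.15 291 [[-0.053, -0.038], [0.008, -0.025], [0.071, -0.009]]
-0.13 313 [[-0.056, -0.037], [0.003, -0.022], [0.071, -0.006]]
-0.11 315 [[-0.053, -0.034], [0.015, -0.02], [0.071, -0.003]]
-0.09 288 [[-0.049, -0.033], [0.032, -0.018], [0.071, -0.002]]
-0.07 310 [[-0.062, -0.03], [0.021, -0.017], [0.07, 0.001]]
-0.05 555 [[-0.058, -0.027], [0.01, -0.01], [0.07, 0.005]]
-0.03 0 
-0.15404128063474348
```

{"api": "servo_tool", "payload": {"increments": [{"slide": [0, -12.5, 0.5], "dr": [-0.075, 0, 0], "jaw": 1}, {"slide": [0, -25, 2], "dr": [-0.15, 0, 0], "jaw": 1}, {"slide": [0, -37, 4], "dr": [-0.225, 0, 0], "jaw": 1}, {"slide": [0, -49, 7.5], "dr": [-0.3, 0, 0], "jaw": 1}, {"slide": [0, -49, 7.5], "dr": [-0.3, 0, 0], "jaw": 1}, {"slide": [0, -49, 7.5], "dr": [-0.3, 0, 0], "jaw": 1}, {"slide": [0, -49, 7.5], "dr": [-0.3, 0, 0], "jaw": 1}]}}

```text
t: 25.6
tool_pos: [0.5067, -0.3281, 0.3804]
orientation: [0.033, -3.1, -0.463]
force: [0.9, -0.4, -6.9]
opening: 0.0065
gripper_force: 45.0
```

```bash
cat >> h.py <<'E'
def lean(zmin=.035):
    s=read_state(); print('F',s['force'].round(1),s['opening'],s['t'])
    gk,w=side(); w=w[(w[:,2]+gk[2]>zmin)&(w[:,2]<-.045)&(np.abs(w[:,1])<.14)]; o=[]
    for a in np.arange(-.15,-.05,.01):
        z=w[(w[:,2]>a)&(w[:,2]<a+.01)]
        if len(z)>20: o.append((a+.005,np.percentile(z[:,1],3)))
    o=np.array(o); k=np.polyfit(o[:,0],o[:,1],1); print('grasp',gk.round(4),'lid face df/dz',k[0].round(3),'n',len(o),'lowest',w[:,2].min(),o.round(3)[[0,-1]].tolist())
E
python3 -c "
from h import *
lean()"
```

```text
F [ 0.9 -0.4 -6.9] 0.006490405305143789 25.6
grasp [-0.0503 -0.2692  0.2207] lid face df/dz -0.12 n 10 lowest -0.154630710580818 [[-0.145, -0.005], [-0.055, -0.016]]
```

{"api": "servo_tool", "payload": {"increments": [{"slide": [0, -9, -3], "dr": [0, 0, 0], "jaw": 1}, {"slide": [0, -17, -5], "dr": [0, 0, 0], "jaw": 1}, {"slide": [0, -20, 4], "dr": [0, 0, 0], "jaw": 1}, {"slide": [0, -23, 14], "dr": [0, 0, 0], "jaw": 1}, {"slide": [0, -26, 23], "dr": [0, 0, 0], "jaw": 1}, {"slide": [0, -28, 30], "dr": [0, 0, 0], "jaw": 1}, {"slide": [0, -29.5, 35], "dr": [0, 0, 0], "jaw": 1}, {"slide": [0, -29.5, 35], "dr": [0, 0, 0], "jaw": 1}]}}

```text
t: 26.45
tool_pos: [0.5068, -0.3469, 0.3401]
orientation: [0.032, -3.102, -0.465]
force: [-2.8, -0.9, 6.7]
opening: 0.0063
gripper_force: 45.0
```

```bash
cat >> h.py <<'E'
def arc(ds,Hf,e0,dz=0,tilt=lambda d:.3*max(0,min(1,(d-30)/50)),base=None):
    out=[]
    for d in ds:
        D=np.radians(d);c,s=np.cos(D),np.sin(D); hz=max(4,16*c-6*s)
        bf=Hf*1000-149*c+6*s; bz=25+hz+149*s+6*c+dz; ph=tilt(d)
        Rt=axes(f*np.sin(ph)-Z*np.cos(ph),f*np.cos(ph)+Z*np.sin(ph))
        out.append((d,round(bf,1),round(bz,1))+go(C+f*bf/1000+Z*bz/1000+e*e0,Rt,base=base))
    return out
E
python3 - <<'E'
from h import *
lean()
for o in arc([83,75,65,55,45,35,25,15,8,3,0],-.270,-.050): print(o)
E
```

```text
F [-2.8 -0.9  6.7] 0.006328832349122737 26.45
grasp [-0.0504 -0.2879  0.1805] lid face df/dz -0.135 n 10 lowest -0.14526599610139762 [[-0.145, -0.003], [-0.055, -0.015]]
(83, np.float64(-282.2), np.float64(177.6), [-0.1, 4.2, 4.4], [-0.0024, -0.0016, -0.0013])
(75, np.float64(-302.8), np.float64(174.5), [-0.1, -11.4, 1.4], [0.0276, -0.0017, -0.0012])
(65, np.float64(-327.5), np.float64(166.6), [-0.1, -27.4, 2.3], [0.0876, -0.0017, -0.0012])
(55, np.float64(-350.5), np.float64(154.8), [-0.2, -42.9, 8.0], [0.1476, -0.0017, -0.0011])
(45, np.float64(-371.1), np.float64(141.7), [-0.2, -56.5, 16.3], [0.2076, -0.0018, -0.0011])
(35, np.float64(-388.6), np.float64(125.0), [-0.2, -68.4, 29.4], [0.2676, -0.0018, -0.001])
(25, np.float64(-402.5), np.float64(105.4), [-0.3, -82.6, 45.5], [0.2976, -0.0018, -0.001])
(15, np.float64(-412.4), np.float64(83.3), [-0.3, -98.5, 63.8], [0.2976, -0.0018, -0.001])
(8, np.float64(-416.7), np.float64(66.7), [-0.4, -107.6, 78.3], [0.2976, -0.0018, -0.001])
(3, np.float64(-418.5), np.float64(54.5), [-0.4, -112.8, 89.5], [0.2976, -0.0018, -0.001])
(0, np.float64(-419.0), np.float64(47.0), [-0.4, -115.5, 96.5], [0.2976, -0.0018, -0.001])
```

{"api": "servo_tool", "payload": {"increments": [{"slide": [0, -4, 1], "dr": [0, 0, 0], "jaw": 1}, {"slide": [0, -11, 1.5], "dr": [0.028, 0, 0], "jaw": 1}, {"slide": [0, -19, 1.5], "dr": [0.055, 0, 0], "jaw": 1}, {"slide": [0, -27, 2.3], "dr": [0.088, 0, 0], "jaw": 1}, {"slide": [0, -35, 5], "dr": [0.118, 0, 0], "jaw": 1}, {"slide": [0, -43, 8], "dr": [0.148, 0, 0], "jaw": 1}, {"slide": [0, -50, 12], "dr": [0.178, 0, 0], "jaw": 1}, {"slide": [0, -56, 16], "dr": [0.208, 0, 0], "jaw": 1}, {"slide": [0, -56, 16], "dr": [0.208, 0, 0], "jaw": 1}]}}

```text
t: 27.4
tool_pos: [0.5082, -0.3975, 0.3096]
orientation: [-0.031, 3.138, 0.131]
force: [-1.2, -7.1, 9.3]
opening: 0.0068
gripper_force: 45.0
```

Run:
```python
from h import *
lean(.03)
for o in arc([45,40,35,25,15,8,3,0],-.270,-.050): print(o)
```

```text
F [-1.2 -7.1  9.3] 0.006816809369936537 27.4
grasp [-0.0495 -0.3736  0.1432] lid face df/dz -0.904 n 6 lowest -0.11241405535873675 [[-0.105, 0.07], [-0.055, 0.024]]
(45, np.float64(-371.1), np.float64(141.7), [0.3, 1.0, 2.0], [-0.0058, 0.0014, -0.0016])
(40, np.float64(-380.3), np.float64(133.8), [0.3, -3.8, 9.1], [0.0242, 0.0014, -0.0017])
(35, np.float64(-388.6), np.float64(125.0), [0.3, -7.8, 17.3], [0.0542, 0.0013, -0.0017])
(25, np.float64(-402.5), np.float64(105.4), [0.3, -18.3, 36.1], [0.0842, 0.0013, -0.0017])
(15, np.float64(-412.4), np.float64(83.3), [0.3, -30.0, 57.3], [0.0842, 0.0013, -0.0017])
(8, np.float64(-416.7), np.float64(66.7), [0.3, -35.7, 73.5], [0.0842, 0.0013, -0.0017])
(3, np.float64(-418.5), np.float64(54.5), [0.3, -38.5, 85.5], [0.0842, 0.0013, -0.0017])
(0, np.float64(-419.0), np.float64(47.0), [0.3, -39.6, 92.9], [0.0842, 0.0013, -0.0017])
```

{"api": "servo_tool", "payload": {"increments": [{"slide": [0, -4, 9], "dr": [0.024, 0, 0], "jaw": 1}, {"slide": [0, -8, 17], "dr": [0.054, 0, 0], "jaw": 1}, {"slide": [0, -13, 27], "dr": [0.084, 0, 0], "jaw": 1}, {"slide": [0, -18, 36], "dr": [0.084, 0, 0], "jaw": 1}, {"slide": [0, -24, 47], "dr": [0.084, 0, 0], "jaw": 1}, {"slide": [0, -30, 57], "dr": [0.084, 0, 0], "jaw": 1}, {"slide": [0, -33, 65], "dr": [0.084, 0, 0], "jaw": 1}, {"slide": [0, -36, 73], "dr": [0.084, 0, 0], "jaw": 1}, {"slide": [0, -37, 79], "dr": [0.084, 0, 0], "jaw": 1}, {"slide": [0, -38, 84], "dr": [0.084, 0, 0], "jaw": 1}, {"slide": [0, -38, 84], "dr": [0.084, 0, 0], "jaw": 1}]}}

```text
t: 28.55
tool_pos: [0.5076, -0.4252, 0.2179]
orientation: [0.033, -3.137, -0.013]
force: [0.6, -2.9, -0.5]
opening: 0.0066
gripper_force: 45.0
```

```bash
cat >> h.py <<'E'
def flat():
    s=read_state(); print('F',s['force'].round(1),s['opening'],s['t'])
    t,r=tool(); print('grasp',((t+r.as_matrix()[:,2]*.167-C)@np.stack([e,f,Z],1)).round(4))
    for n in('top','scene'):
        p,im,d=cam(n); P=cloud(p,d); k=(P-C)@np.stack([e,f,Z],1)
        m=(np.abs(k[...,0]+.05)<.085)&(np.abs(k[...,1]+.33)<.1)&(k[...,2]>.035)&(k[...,2]<.085)&(d>0); w=k[m]; print(n,len(w),np.percentile(w,[1,99],axis=0).round(4).tolist())
        for a in np.arange(-.41,-.25,.02):
            z=w[(w[:,1]>a)&(w[:,1]<a+.02)&(np.abs(w[:,0]+.05)<.06),2]; print(round(a,2),len(z),np.percentile(z,[50,90]).round(4) if len(z)>5 else '')
E
python3 -c "
from h import *
flat()"
```

```text
F [ 0.6 -2.9 -0.5] 0.006578020016389087 28.55
grasp [-0.0517 -0.4138  0.0509]
top 2127 [[-0.1183, -0.3868, 0.0396], [0.0189, -0.2631, 0.0744]]
-0.41 19 [0.0645 0.0753]
-0.39 53 [0.0626 0.0663]
-0.37 97 [0.056  0.0734]
-0.35 320 [0.0572 0.0696]
-0.33 385 [0.0532 0.0661]
-0.31 386 [0.0547 0.068 ]
-0.29 367 [0.0527 0.0672]
-0.27 174 [0.0482 0.0576]
scene 2468 [[-0.0969, -0.4264, 0.0398], [0.0199, -0.2698, 0.0798]]
-0.41 129 [0.0579 0.08  ]
-0.39 232 [0.0573 0.0641]
-0.37 259 [0.0595 0.072 ]
-0.35 316 [0.0598 0.0707]
-0.33 311 [0.0569 0.07  ]
-0.31 247 [0.0571 0.0668]
-0.29 338 [0.0551 0.067 ]
-0.27 28 [0.0566 0.0584]
```

{"api": "servo_tool", "payload": {"increments": [{"slide": [0, 0, 1], "dr": [0, 0, 0], "jaw": 1}, {"slide": [0, 0, 2], "dr": [0, 0, 0], "jaw": 1}, {"slide": [0, 0, 3], "dr": [0, 0, 0], "jaw": 1}, {"slide": [0, 0, 3.5], "dr": [0, 0, 0], "jaw": 1}, {"slide": [0, 0, 3.5], "dr": [0, 0, 0], "jaw": 1}]}}

```text
t: 29.15
tool_pos: [0.5078, -0.4256, 0.2154]
orientation: [0.032, -3.137, -0.011]
force: [-0.2, -0.4, -0.2]
opening: 0.0063
gripper_force: 45.0
```

```bash
python3 -c "
from h import *
flat()"
```

```text
F [-0.2 -0.4 -0.2] 0.006340051266251322 29.15
grasp [-0.0515 -0.4144  0.0484]
top 2110 [[-0.1182, -0.3883, 0.0394], [0.019, -0.2633, 0.0734]]
-0.41 20 [0.0632 0.0733]
-0.39 56 [0.0604 0.0637]
-0.37 105 [0.0553 0.0722]
-0.35 320 [0.0565 0.0688]
-0.33 370 [0.0525 0.0675]
-0.31 393 [0.0546 0.0662]
-0.29 358 [0.0529 0.0656]
-0.27 159 [0.0474 0.0585]
scene 2472 [[-0.0963, -0.4271, 0.0385], [0.0199, -0.2699, 0.0784]]
-0.41 130 [0.0561 0.078 ]
-0.39 235 [0.0551 0.0616]
-0.37 261 [0.0575 0.0697]
-0.35 320 [0.0587 0.0693]
-0.33 304 [0.0561 0.0692]
-0.31 255 [0.0563 0.0672]
-0.29 325 [0.0546 0.067 ]
-0.27 25 [0.0568 0.0578]
```

{"api": "servo_tool", "payload": {"increments": [{"slide": [0, 0, 1], "dr": [0, 0, 0], "jaw": 1}, {"slide": [0, 0, 2], "dr": [0, 0, 0], "jaw": 1}, {"slide": [0, 0, 2], "dr": [0, 0, 0], "jaw": 1}]}}

```text
t: 29.55
tool_pos: [0.5078, -0.4258, 0.2134]
orientation: [0.033, -3.138, -0.01]
force: [0.5, -1.9, -2.1]
opening: 0.0068
gripper_force: 45.0
```

{"api": "servo_tool", "payload": {"increments": [{"slide": [0, 0, 0], "dr": [0, 0, 0], "jaw": 0.9}, {"slide": [0, 0, 0], "dr": [0, 0, 0], "jaw": 0.8}, {"slide": [0, 0, 0], "dr": [0, 0, 0], "jaw": 0.76}, {"slide": [0, 0, 0], "dr": [0, 0, 0], "jaw": 0.76}, {"slide": [0, 0, -20], "dr": [0, 0, 0], "jaw": 0.76}, {"slide": [0, 0, -50], "dr": [0, 0, 0], "jaw": 0.76}, {"slide": [0, 0, -100], "dr": [0, 0, 0], "jaw": 0.76}, {"slide": [0, 0, -150], "dr": [0, 0, 0], "jaw": 0.76}, {"slide": [0, 0, -180], "dr": [0, 0, 0], "jaw": 0.76}, {"slide": [0, -60, -180], "dr": [0, 0, 0], "jaw": 0.76}, {"slide": [0, -100, -180], "dr": [0, 0, 0], "jaw": 0.76}, {"slide": [0, -100, -180], "dr": [0, 0, 0], "jaw": 0.76}], "force": 10}}

```text
t: 30.75
tool_pos: [0.509, -0.5317, 0.3891]
orientation: [0.026, -3.134, -0.013]
force: [-0.1, 0.3, -0.6]
opening: 0.0222
gripper_force: 0.0
```

```bash
python3 -c "
from h import *
flat()
p,im,d=cam('top');P=cloud(p,d);k=(P-C)@np.stack([e,f,Z],1)
m=(np.abs(k[...,0]+.05)<.09)&(np.abs(k[...,1]+.34)<.13)&(k[...,2]>.04)&(k[...,2]<.08)
q=P[m]; print(cv2.minAreaRect((q[:,:2]*1000).astype(np.float32)))
b=q[q[:,2]>.06]; r=cv2.minAreaRect((b[:,:2]*1000).astype(np.float32)); print(r)
A=np.c_[b[:,:2],np.ones(len(b))]; print('plane',np.linalg.lstsq(A,b[:,2],rcond=None)[0], np.median(b[:,2]))
"
```

```text
F [-0.1  0.3 -0.6] 0.022239141901844728 30.75
grasp [-0.0531 -0.5203  0.2221]
top 2704 [[-0.1182, -0.4138, 0.0384], [0.0191, -0.264, 0.0714]]
-0.41 51 [0.05   0.0521]
-0.39 230 [0.0549 0.0601]
-0.37 335 [0.0516 0.0657]
-0.35 368 [0.0539 0.0672]
-0.33 385 [0.0507 0.0648]
-0.31 376 [0.0537 0.0654]
-0.29 360 [0.0537 0.0649]
-0.27 153 [0.0465 0.0581]
scene 2925 [[-0.1178, -0.4186, 0.037], [0.0197, -0.2709, 0.07]]
-0.41 62 [0.049  0.0509]
-0.39 365 [0.0543 0.0587]
-0.37 360 [0.0545 0.0674]
-0.35 372 [0.056  0.0671]
-0.33 359 [0.0542 0.0675]
-0.31 344 [0.0565 0.0677]
-0.29 357 [0.0553 0.067 ]
-0.27 10 [0.056  0.0576]
((507.8740539550781, -348.9242858886719), (138.8153533935547, 155.07933044433594), 1.0238702297210693)
((507.0036926269531, -336.7635803222656), (137.1510772705078, 116.98518371582031), 0.8244107365608215)
plane [-0.00476222  0.01520599  0.07310128] 0.0657507855200058
```

```bash
python3 -c "
from plant import *
print(close_job())"
```

```text
the job is handed in; nothing more can be done
None
```

The job is handed in at about 31 s of the 72 s; no verdict came back. The last camera check showed the cassette lying flat, lid side down, about 1 cm from the middle of the drip tray. The screen was flat in the cassette before I closed the lid, and the lid was pressed fully down, but I did not recheck either after turning the cassette over.

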